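# Slide the drilling template onto its locating pins and lock it

### The job

Set the aluminium drilling template on the jig, against the dark side fence and square to the jig, with its near edge on the red start band. Then slide it gently along the fence, away from the band, until both holes drop over the two pins and it lies flat on the jig; never force it. Finally swing the red-pegged hold-down across the template's edge, and leave the wax tin and the screw jar alone.

Things in the scene. Friction and masses are not known exactly. Their poses are not given: they have to be found in the camera images.
- template: Loose aluminium plate 150 (x) x 100 (y) x 8 mm, 0.28 to 0.46 kg, lying flat. Origin: centre of its underside. Black upright grip block 24 x 24 mm on its centre, from 8 to 53 mm above the underside. Through holes for the pins toward its +x end: round, 12 mm, at (25, 28) mm; slot, 12 mm along x and 16 mm along y, at (25, -28) mm. Brass bushes near the other end are not used.
- jig: Fixed wooden drilling jig, base 200 x 158 mm. Origin: on the bench under the bed; x = sliding direction, away from the red band. The bed, two strips along x (y = 40 to 58 and -40 to -58 mm), is 32.5 mm above the bench; a board blank lies just below it between them. The template lies on it with its x along the jig's x. Pressing template against jig or pins with over 25 N is forcing.
- red_band (a point): Middle of the red start band painted on the strips, at bed height (jig frame x = -75, y = 0 mm). The band is 20 mm wide along x. With the template's near (-x) edge here, its origin is straight above the jig's origin.
- fence (a point): Middle of the dark side fence's inner face, at bed height (jig frame x = 8, y = +50 mm). The fence runs along the jig's x from -82 to 98 mm and rises 19.5 mm above the bed. With the template's +y edge touching it, template and jig share y = 0 and the holes line up sideways with the pins.
- pin_zero (a point): NOT the pins: the middle between the two holes when the template's near edge is on the band's middle (jig x = 25, y = 0 mm). Two steel pins, 10 mm across, top 3 mm tapered to 6 mm, stand 6 mm above the bed at y = +28 and -28 mm, 14 to 30 mm beyond here in +x; that setting is not measured. A template short of them rides on their tips, tilted 3 degrees, then drops and is stopped by them.
- hold_down (a joint): Angle of the dark steel hold-down arm, rad: 0 = along the jig's +x beside the template (open), 1.57 = along +y across its edge (stop 1.75); grows counter-clockwise from above. 0.05 N m friction, stays where left. Vertical pivot at jig (-20, -82) mm. Arm 14 mm wide, 6 mm thick, underside 42.5 mm above the bench, 2 mm above the seated template.
- latch_peg (a point): Centre of the top of the red round peg on the hold-down arm: 12 mm across, 40 mm from the pivot; it rises from the arm's top (48.5 mm above the bench) to 70.5 mm above the bench. Push it sideways to swing the arm.
- wax_tin: Red round tin 69 mm across, 36 mm high, standing loose. Origin: centre of its underside. To be left alone.
- screw_jar: Clear jar with red lid, 66 mm across, 86 mm high, standing loose. Origin: centre of its underside. To be left alone.

How it is judged:
By the outcome, as a careful person would: the job done as asked, in the order asked, and still so for the second after the job is handed in, with the robot touching nothing.
It also fails if it takes over 64 s, if anything falls off the work surface, if the arm or the gripper's body presses on something with over 40 N, if the wrist force passes 120 N, or if a joint passes its speed limit or range.

### The arm

A 6-joint arm with a two-finger parallel gripper is mounted at the origin on a cart in front of the work surface, level with it; the furniture and walls round the work are solid. World frame = base frame: x ahead of the robot, y to its left, z up, the work surface at z = 0. Lengths are in m, angles in rad, forces in N, time in s.
With the tool pointing down it reaches from about 0.4 to 0.825 m from the base axis. Payload 7 kg.
Tool frame: the origin (TCP) lies between the finger pads; the fingertips stand 25 mm ahead of it and the grasp point (between the pads) lies 6 mm ahead of it (tip_reach is the z of the fingertips in the tool frame, in m); z points along the fingers, y is the direction in which the jaws open and shut (so a half turn about z gives the same grasp; the last joint's range is limited). The gripper opens to 85 mm and grips with 20 to 120 N. Pads are 22 mm wide; open, the fingers measure 114 mm over their backs; the gripper's body (76 mm by 85 mm) begins 54 mm behind the grasp point. The pads swing forward as they close: fully open they stand 13 mm farther back than shut.
Start: joints at [1.633, 0.359, 0.012, 0, -1.224, -0.288], TCP at [0.151, 0.658, 0.256] pointing down, gripper open.
Joint ranges: [-3.07, 3.07], [-1.43, 2.12], [-1.02, 1.25], [-3.03, 1.67], [-3.05, -0], [-3.03, 3.03]. Speed limits (rad/s): [2.39, 2.39, 3.01, 3.14, 3.14, 3.14].

### API

Orientations are given as a 3x3 rotation matrix whose columns are the frame's x, y, z axes.
In Python, from station import sense, get_image, close_job, spot_in, silhouettes, pinpoint, tip_reach gives the robot as it stands.
- The arm moves only by the tool apply_moves, never from a script. Its argument "deltas" is a list of rows, each a list of 7 numbers: the turn, a rotation vector about the tool's x, y, z in degrees, then the shift along the tool's x, y, z in m, then the opening, from -1 (shut) to 1 (fully open), so that 0 is half open. In form: [[rx, ry, rz, tx, ty, tz, fingers], ...]. A call has 1 to 8 rows; each row shifts and turns the commanded pose from where the row before left it, along the tool's axes as they then stand; what a row does not reach is not made up. A row lasts 1/12 s, in which the tool goes at most 41.7 mm and 7.16 degrees, less where a joint would pass 70% of its speed; a pose out of reach is approached as far as the arm can. A call is refused whole if a number of a shift passes 0.0417 or a number of a turn 7.16, either way. A call with a gripper value outside its range is refused whole. The fingers move at their own pace and stop on an object; the grip force is fixed at half the most. Time passes only in rows, so rows that do not move let the fingers close. It gives the time, the measured TCP pose, the force and the opening at its end, in the units of the state.
- sense(): the state, without advancing time (a new reading comes with each control period).
- get_image(name): name is "scene" or "side" or "wrist"; returns a dict with "frame" (420x560x3 uint8, red, green, blue), "fx", "fy", "cx", "cy" (pixels), "R" (3x3) and "t" (3): a world point X has camera coordinates R X + t; the wrist camera has in their place "tool_from_camera" (4x4, takes a point from camera to tool coordinates, whose origin is the TCP and whose axes are the flange's). Camera axes: x right, y down, z forward; pixel columns grow to the right and rows downward; lengths in m; the calibration is good to about 2 mm. A picture is of the moment at which its call begins: read the wrist's pose just before it. There is no depth.
- close_job(): hands the job in, once; it reports no verdict.
Trained networks look in a picture, given as the dict that the camera call returned (one of the last four; its "shot" number tells which), for a name from the list of things; names that differ only in an ending like _2 or _b are one class to them, and where a whole thing is asked for, a point or a joint stands for the part that bears it (a point fixed in the world has none). Each returns a list of dicts, best first, with "confidence" (0 to 1); they miss things now and then, are a little off and sometimes report something else, mostly with a low value. They report only what shows in the picture. A call takes as long as a camera call.
- spot_in(picture, name): "uv" ([column, row] in pixels, amid what is visible of it).
- silhouettes(picture, name): "pixels" (420x560 bool, what is visible of it) and "uv" ([column, row] in pixels, amid what is visible of it).
- pinpoint(picture, name): "uv" ([column, row] in pixels: a listed point, or the origin of a listed thing).
The state is a dict: "time": time; "joints": joint angles; "dq": joint speeds; "effort": joint torques, N m; "tcp_pos": TCP position; "tool_rot": TCP orientation; "contact_force": force on the tool from outside, world axes, zero at the start; "torque": the same for the moment, N m; "width": finger opening in m.
Only numpy, scipy, OpenCV 4.12 (cv2) and the standard library are available. Lean on these libraries where they do the work, as an engineer would, in place of code of your own. Each camera call takes 0.05 s, during which the arm holds its last target.

## Working session

There is one attempt and no reset: what is moved stays moved. The work goes in short steps, Python scripts to look and compute and a tool call to move; the robot and the scene stay as the last step left them, time stands still between calls to the robot, and variables do not carry over. Pictures are saved under pics/ and viewed, and the job is handed in when it is done.

Besides the shell and the picture viewer there is one more tool, called after ">>>" as name(argument=value, ...), one argument or row to a line, values as JSON. apply_moves: Moves the arm, as the interface text tells. Its arguments: {"type":"object","properties":{"deltas":{"type":"array","items":{"type":"array","items":{"type":"number"}}}},"required":["deltas"]}

```bash
mkdir -p pics; ls; cat > h.py <<'E'
import numpy as np, cv2
from station import *
def save(p,n): cv2.imwrite('pics/'+n,cv2.cvtColor(p['frame'],cv2.COLOR_RGB2BGR))
def cam(p,s=None):
    if 'R' in p: return np.array(p['R']),np.array(p['t'])
    T=np.array(p['tool_from_camera']); W=np.eye(4); W[:3,:3]=s['tool_rot']; W[:3,3]=s['tcp_pos']
    M=np.linalg.inv(W@T); return M[:3,:3],M[:3,3]
def ray(p,uv,z,s=None):
    R,t=cam(p,s); d=R.T@np.array([(uv[0]-p['cx'])/p['fx'],(uv[1]-p['cy'])/p['fy'],1]); c=-R.T@t
    return c+d*(z-c[2])/d[2]
def proj(p,X,s=None):
    R,t=cam(p,s); q=R@np.array(X)+t
    return np.array([p['cx']+p['fx']*q[0]/q[2],p['cy']+p['fy']*q[1]/q[2]])
E
python3 - <<'E'
from h import *
np.set_printoptions(precision=4,suppress=True)
s=sense();print(s, tip_reach)
Z=dict(template=0,jig=0,red_band=.0325,fence=.0325,pin_zero=.0325,latch_peg=.0705,wax_tin=0,screw_jar=0)
for n in ['scene','side','wrist']:
    p=get_image(n);save(p,n+'0.png')
    R,t=cam(p,s);print(n,-R.T@t,p['fx'],p['cx'],p['cy'])
    for k,z in Z.items():
        for r in pinpoint(p,k)[:2]: print(n,k,r['confidence'],np.array(r['uv']),ray(p,r['uv'],z,s))
E
```

```text
pics
{'time': 0.0, 'joints': array([ 1.6331,  0.3594,  0.011 , -0.0003, -1.2241, -0.2881]), 'dq': array([ 0.001 , -0.0016,  0.0004,  0.    ,  0.0002,  0.0009]), 'effort': array([ -0.    , -58.3317,  29.3427,   6.9366,  -0.0058,  -0.    ]), 'tcp_pos': array([0.151 , 0.6574, 0.2554]), 'tool_rot': array([[ 0.9746, -0.224 , -0.0002],
       [-0.224 , -0.9746, -0.0017],
       [ 0.0002,  0.0017, -1.    ]]), 'contact_force': array([-0.579 ,  0.0775,  0.5051]), 'torque': array([0.0379, 0.033 , 0.0168]), 'width': 0.08556712716052065} 0.025
scene [0.1015 0.0897 0.7493] 392.32725999987736 281.248872731346 209.65947004442023
scene template 0.76 [349.3 227. ] [ 0.499  -0.3717  0.    ]
scene jig 0.84 [267.  304.8] [ 0.4293 -0.0968  0.    ]
scene red_band 0.55 [281.3 323. ] [ 0.3679 -0.0923  0.0325]
scene fence 0.69 [243.3 311.4] [ 0.4277 -0.042   0.0325]
scene fence 0.19 [348.1 228.3] [ 0.4803 -0.347   0.0325]
scene pin_zero 0.68 [257.  284.1] [ 0.4658 -0.0953  0.0325]
scene latch_peg 0.72 [291.3 259.7] [ 0.4581 -0.1734  0.0705]
scene wax_tin 0.93 [282.  188.2] [ 0.6937 -0.3026  0.    ]
scene scr
[... 158 characters left out ...]
7.5 206.4] [ 0.496  -0.3827 -0.    ]
side jig 0.61 [341.7 265.3] [ 0.4315 -0.086   0.    ]
side red_band 0.94 [376.1 246.5] [ 0.3609 -0.0995  0.0325]
side red_band 0.53 [219.1 223.5] [ 0.6858 -0.2298  0.0325]
side fence 0.81 [344.7 262.7] [ 0.4349 -0.0432  0.0325]
side fence 0.5 [321.5 218.7] [ 0.4528 -0.2362  0.0325]
side pin_zero 0.84 [330.4 252.1] [ 0.4556 -0.0843  0.0325]
side latch_peg 0.66 [322.9 216.7] [ 0.46   -0.1672  0.0705]
side wax_tin 0.76 [218.6 225.5] [ 0.6943 -0.2855  0.    ]
side screw_jar 0.88 [203.9 240.6] [ 0.7207 -0.2117  0.    ]
side screw_jar 0.4 [379.4 245.4] [ 0.3356 -0.1602  0.    ]
wrist [0.2314 0.6386 0.3728] 378.55812877279584 282.3414954395534 210.36522021805249
```

View pics/scene0.png

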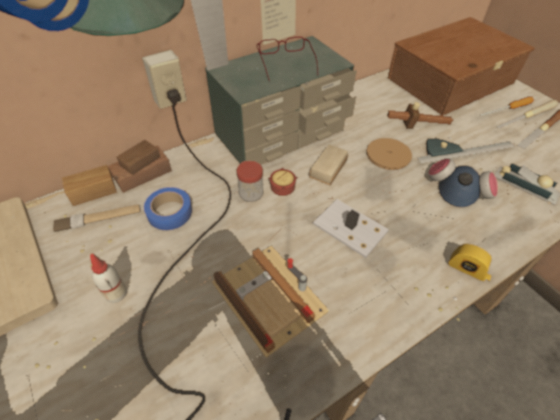

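View pics/side0.png

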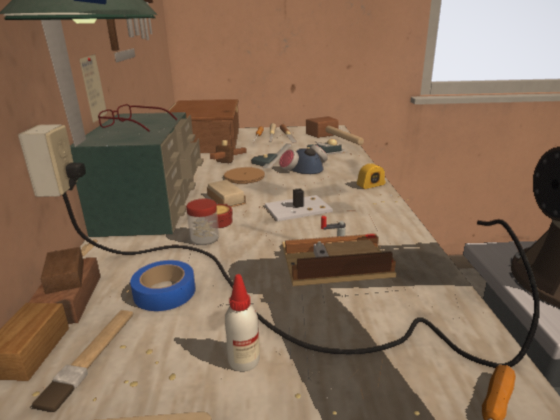

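```bash
python3 - <<'E'
from h import *
np.set_printoptions(precision=4,suppress=True)
s=sense()
for n in ['scene','side']:
    p=get_image(n)
    for k,z in [('template',.008),('jig',0.03)]:
        r=silhouettes(p,k)[0]; v,u=np.nonzero(r['pixels'])
        P=np.array([ray(p,(a,b),z)[:2] for a,b in zip(u,v)]).astype(np.float32)
        print(n,k,r['confidence'],cv2.minAreaRect(P))
        v0,v1,u0,u1=v.min()-10,v.max()+10,u.min()-10,u.max()+10
        cv2.imwrite(f'pics/{n}_{k}_z.png',cv2.cvtColor(cv2.resize(p['frame'][v0:v1,u0:u1],None,fx=5,fy=5,interpolation=2)[:600,:800],cv2.COLOR_RGB2BGR))
E
```

```text
scene template 0.94 ((0.49599188566207886, -0.37058815360069275), (0.1518353521823883, 0.10849057883024216), 17.372386932373047)
scene jig 0.65 ((0.4390532374382019, -0.10911933332681656), (0.20978935062885284, 0.1667127162218094), 3.9579200744628906)
side template 0.78 ((0.507219135761261, -0.3963645398616791), (0.15782029926776886, 0.1886204481124878), 18.318138122558594)
side jig 0.82 ((0.442302942276001, -0.12050661444664001), (0.21024371683597565, 0.2707563042640686), 4.112204551696777)
```

View pics/scene_template_z.png

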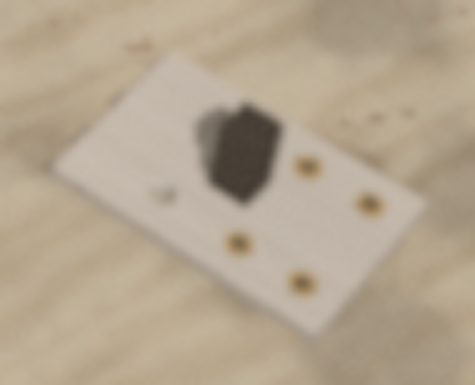

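View pics/scene_jig_z.png

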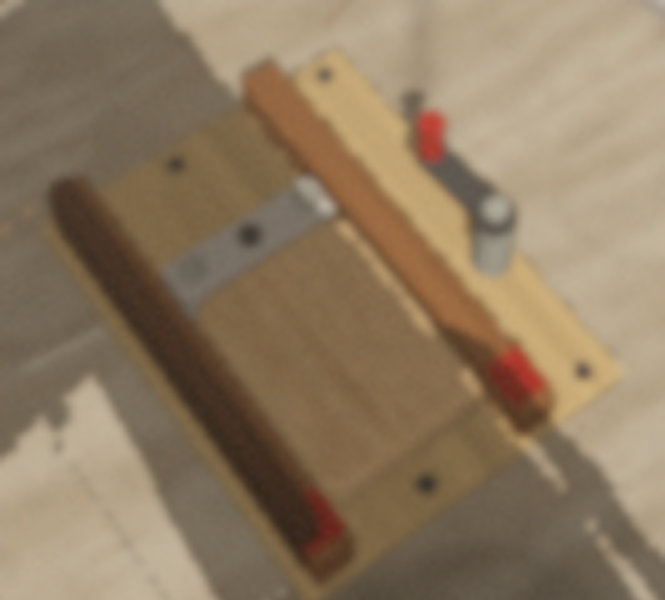

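```bash
cat >> h.py <<'E'
def Rz(y):
    c,s=np.cos(y),np.sin(y); return np.array([[c,s,0],[s,-c,0],[0,0,-1]])  # tool-down, tool x at yaw y
def plan(pos,yaw,grip,way):
    """way: list of (pos,yaw,nrows,grip)->rows (tool down assumed)"""
    out=[];pos=np.array(pos,float)
    for p2,y2,n,g in way:
        p2=np.array(p2,float); dy=(y2-yaw)/n; d=(p2-pos)/n
        for i in range(n):
            t=Rz(yaw).T@d   # shift along axes before turn
            out.append([0,0,round(-np.degrees(dy),2),*[round(v,4) for v in t],g]); yaw+=dy
        pos=p2
    return out
E
python3 - <<'E'
from h import *
np.set_printoptions(precision=4,suppress=True)
p=get_image('wrist');print(np.array(p['tool_from_camera']))
s=sense();r0=s['tcp_pos']
yaw=np.arctan2(s['tool_rot'][1,0],s['tool_rot'][0,0]);print(yaw)
# arc
w=[]
for a in np.radians([60,40,20,0,-15]):
    w.append(((.52*np.cos(a),.52*np.sin(a),.25),0.07 if a<1 else -.1,5,1))
for r in plan(r0,yaw,1,w): print(r)
E
```

```text
[[ 0.0002 -0.9491 -0.3149  0.0826]
 [ 1.      0.0002  0.      0.0006]
 [ 0.     -0.3149  0.9491 -0.1174]
 [ 0.      0.      0.      1.    ]]
-0.22574424117034425
[0, 0, np.float64(-1.44), np.float64(0.0305), np.float64(0.0356), np.float64(0.0013), 1]
[0, 0, np.float64(-1.44), np.float64(0.0296), np.float64(0.0363), np.float64(0.0013), 1]
[0, 0, np.float64(-1.44), np.float64(0.0287), np.float64(0.0371), np.float64(0.0013), 1]
[0, 0, np.float64(-1.44), np.float64(0.0277), np.float64(0.0378), np.float64(0.0013), 1]
[0, 0, np.float64(-1.44), np.float64(0.0268), np.float64(0.0385), np.float64(0.0013), 1]
[0, 0, np.float64(-1.95), np.float64(0.0298), np.float64(0.0203), np.float64(0.0), 1]
[0, 0, np.float64(-1.95), np.float64(0.0291), np.float64(0.0213), np.float64(0.0), 1]
[0, 0, np.float64(-1.95), np.float64(0.0284), np.float64(0.0223), np.float64(0.0), 1]
[0, 0, np.float64(-1.95), np.float64(0.0276), np.float64(0.0233), np.float64(0.0), 1]
[0, 0, np.float64(-1.95), np.float64(0.0268), np.float64(0.0242), np.float64(0.0), 1]
[0, 0, np.float64(-0.0), np.float64(0.0158), np.float64(0.0325)
[... 516 characters left out ...]
loat64(0.0), 1]
[0, 0, np.float64(-0.0), np.float64(0.0038), np.float64(0.0359), np.float64(0.0), 1]
[0, 0, np.float64(-0.0), np.float64(0.0038), np.float64(0.0359), np.float64(0.0), 1]
[0, 0, np.float64(-0.0), np.float64(0.0038), np.float64(0.0359), np.float64(0.0), 1]
[0, 0, np.float64(-0.0), np.float64(-0.0054), np.float64(0.0266), np.float64(0.0), 1]
[0, 0, np.float64(-0.0), np.float64(-0.0054), np.float64(0.0266), np.float64(0.0), 1]
[0, 0, np.float64(-0.0), np.float64(-0.0054), np.float64(0.0266), np.float64(0.0), 1]
[0, 0, np.float64(-0.0), np.float64(-0.0054), np.float64(0.0266), np.float64(0.0), 1]
[0, 0, np.float64(-0.0), np.float64(-0.0054), np.float64(0.0266), np.float64(0.0), 1]
```

View pics/wrist0.png

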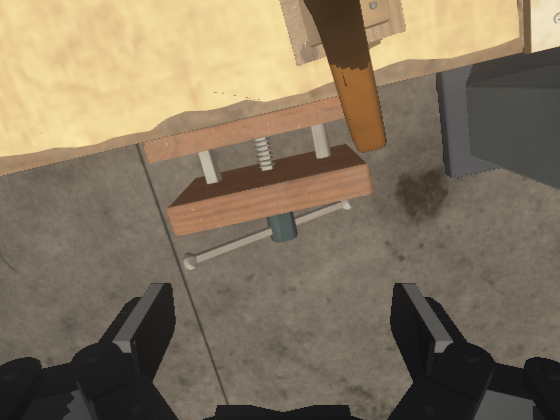

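>>> apply_moves(
  deltas=[
    [0, 0, -1.4, 0.03, 0.036, 0, 1],
    [0, 0, -1.4, 0.03, 0.036, 0, 1],
    [0, 0, -1.4, 0.029, 0.037, 0, 1],
    [0, 0, -1.4, 0.028, 0.038, 0, 1],
    [0, 0, -1.4, 0.027, 0.038, 0, 1],
    [0, 0, -2, 0.03, 0.02, 0, 1],
    [0, 0, -2, 0.029, 0.021, 0, 1],
    [0, 0, -2, 0.028, 0.022, 0, 1],
  ],
)

```text
time: 2.37
tcp_pos: [0.3315, 0.4032, 0.257]
tool_rot: [[1.0, 0.004, 0.001], [0.004, -1.0, 0.001], [0.001, -0.001, -1.0]]
contact_force: [0.7, 1.1, 0.3]
width: 0.0858
```

>>> apply_moves(
  deltas=[
    [0, 0, -2, 0.028, 0.023, 0, 1],
    [0, 0, -2, 0.027, 0.024, 0, 1],
    [0, 0, 0, 0.016, 0.033, 0, 1],
    [0, 0, 0, 0.016, 0.033, 0, 1],
    [0, 0, 0, 0.016, 0.033, 0, 1],
    [0, 0, 0, 0.016, 0.033, 0, 1],
    [0, 0, 0, 0.016, 0.033, 0, 1],
    [0, 0, 0, 0.004, 0.036, 0, 1],
  ],
)

```text
time: 3.03
tcp_pos: [0.4863, 0.1629, 0.2564]
tool_rot: [[0.997, 0.071, 0.001], [0.071, -0.997, -0.0], [0.001, 0.0, -1.0]]
contact_force: [1.0, -1.1, 0.6]
width: 0.0855
```

>>> apply_moves(
  deltas=[
    [0, 0, 0, 0.004, 0.036, 0, 1],
    [0, 0, 0, 0.004, 0.036, 0, 1],
    [0, 0, 0, -0.004, 0.036, 0, 1],
    [0, 0, 0, -0.008, 0.036, 0, 1],
    [0, 0, 0, -0.012, 0.025, 0, 1],
    [0, 0, 0, -0.012, 0.02, 0, 1],
    [0, 0, 0, -0.012, 0, 0, 1],
    [0, 0, 0, 0, 0, 0, 1],
  ],
)

```text
time: 3.7
tcp_pos: [0.4562, -0.0285, 0.2566]
tool_rot: [[0.998, 0.068, 0.0], [0.068, -0.998, 0.0], [0.0, -0.0, -1.0]]
contact_force: [-0.6, -0.6, -0.1]
width: 0.0859
```

```bash
cat > look.py <<'E'
import sys
from h import *
np.set_printoptions(precision=4,suppress=True)
def go(tag,names=None,cams=('wrist',)):
    Z=dict(template=0,jig=0,red_band=.0325,fence=.0325,pin_zero=.0325,latch_peg=.0705)
    s=sense();print(s['time'],s['joints'],s['tcp_pos'],np.degrees(np.arctan2(s['tool_rot'][1,0],s['tool_rot'][0,0])),s['contact_force'],s['width'])
    for n in cams:
        p=get_image(n);save(p,f'{n}{tag}.png')
        for k in (names or Z):
            for r in pinpoint(p,k)[:1]: print(n,k,r['confidence'],np.array(r['uv']),ray(p,r['uv'],Z[k],s))
if __name__=='__main__': go(sys.argv[1],cams=sys.argv[2:] or ('wrist',))
E
python3 look.py 1
```

```text
3.7 [ 0.3703 -0.009  -0.4442 -0.0005 -1.1353  1.2692] [ 0.4562 -0.0285  0.2566] 3.921970491976224 [-0.6414 -0.6495 -0.1409] 0.08588000405065302
wrist jig 0.58 [346.4 196. ] [ 0.4348 -0.0969  0.    ]
wrist red_band 0.78 [342.8 277.9] [ 0.358  -0.0974  0.0325]
wrist fence 0.94 [292.8 195.2] [ 0.4411 -0.0403  0.0325]
wrist pin_zero 0.86 [352.  176.9] [ 0.4624 -0.0935  0.0325]
wrist latch_peg 0.6 [450.1 197.8] [ 0.4587 -0.1697  0.0705]
```

View pics/wrist1.png

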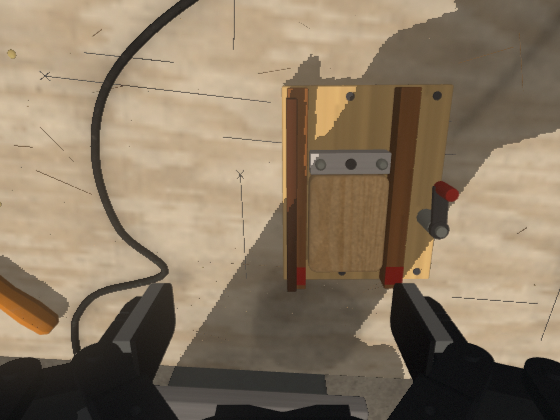

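>>> apply_moves(
  deltas=[
    [0, 0, 0, 0, 0.035, 0, 1],
    [0, 0, 0, 0, 0.035, 0, 1],
    [0, 0, 0, 0, 0, 0, 1],
  ],
)

```text
time: 4.3
tcp_pos: [0.4633, -0.1, 0.256]
tool_rot: [[0.998, 0.07, -0.001], [0.07, -0.998, -0.001], [-0.001, 0.001, -1.0]]
contact_force: [0.2, -0.2, -0.5]
width: 0.0857
```

```bash
python3 look.py 2; python3 -c "
import cv2
i=cv2.imread('pics/wrist2.png')[70:300,170:370]
cv2.imwrite('pics/w2z.png',cv2.resize(i,None,fx=2.6,fy=2.6,interpolation=2))
cv2.imwrite('pics/w2p.png',cv2.resize(i[60:120],None,fx=4,fy=4,interpolation=2))"
```

```text
4.3 [ 0.2046  0.0226 -0.4141  0.0008 -1.1353  1.4358] [ 0.4633 -0.1     0.256 ] 4.00661953394436 [ 0.2193 -0.19   -0.5295] 0.08567847883417226
wrist template 0.86 [557.9 152.2] [ 0.5012 -0.3721  0.    ]
wrist jig 0.75 [275.3 198.6] [ 0.4339 -0.0961  0.    ]
wrist red_band 0.96 [270.  278.9] [ 0.3589 -0.0961  0.0325]
wrist fence 0.98 [217.2 198.2] [ 0.4403 -0.0416  0.0325]
wrist pin_zero 0.7 [272.6 179.5] [ 0.4619 -0.0924  0.0325]
wrist latch_peg 0.63 [366.4 198.2] [ 0.4607 -0.1717  0.0705]
```

View pics/w2z.png

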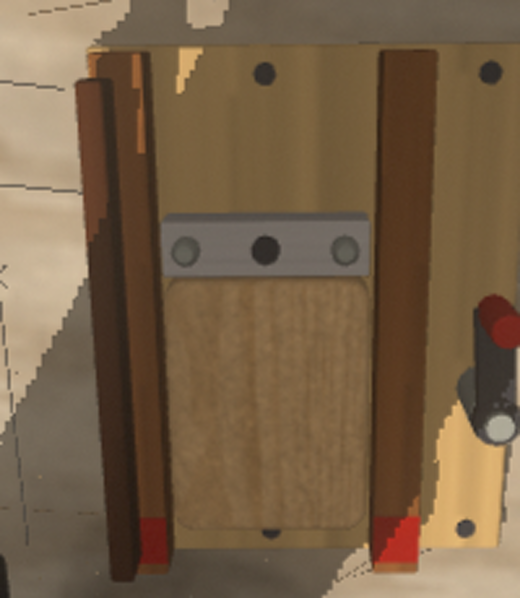

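View pics/w2p.png

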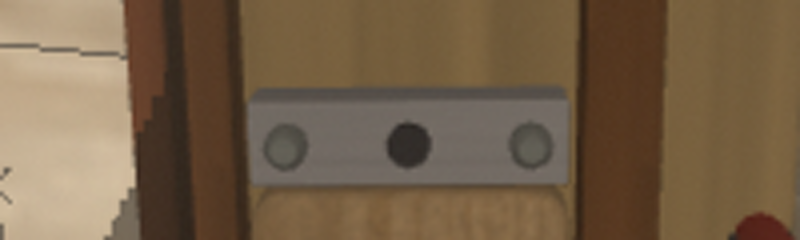

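```bash
cat > fit.py <<'E'
from h import *
from scipy.optimize import least_squares
np.set_printoptions(precision=4,suppress=True)
s=sense(); p=get_image('wrist')
f=lambda u,v:(u/2.6+170-.3,v/2.6+70-.3)
C=lambda u,v:ray(p,f(u,v),1,s)
# (uv crop, x or None, y or None, z)
F=[((105,80),98,50,52),((135,578),-82,50,52),
((378,100),None,-40,32.5),((372,510),None,-40,32.5),((435,100),None,-58,32.5),((420,510),None,-58,32.5),
((151,100),None,40,32.5),((170,510),None,40,32.5),
((395,517),-65,None,32.5),((395,563),-85,None,32.5),((153,518),-65,None,32.5),((155,564),-85,None,32.5),
((186,251),'p',28,38.5),((344,249),'p',-28,38.5)]
def res(q):
    x0,y0,a,px=q; c,si=np.cos(a),np.sin(a); o=[]
    for uv,x,y,z in F:
        P=ray(p,f(*uv),z/1e3,s)[:2]-[x0,y0]; X=c*P[0]+si*P[1]; Y=-si*P[0]+c*P[1]
        if x=='p': o.append(X-px)
        elif x is not None: o.append(X-x/1e3)
        if y is not None: o.append(Y-y/1e3)
    return np.array(o)
r=least_squares(res,[.434,-.096,.07,.045],loss='soft_l1',f_scale=.001)
print(r.x,np.degrees(r.x[2])); print(res(r.x)*1e3)
E
python3 fit.py
```

```text
[ 0.4354 -0.0901  0.0773  0.0405] 4.43125846525967
[-0.3134 -0.6636  2.1745 -0.2484  1.8097  0.7188  0.699   0.2883 -2.0918
 -1.7288 -0.1854 -0.1714 -0.1332 -0.1272 -0.2133 -0.4802  0.2133  0.9426]
```

```bash
sed -i '/None,40,32/d; s/((378,100),None,-40,32.5),((372,510),None,-40,32.5),//' fit.py; python3 fit.py; python3 - <<'E'
from h import *
s=sense()
q=[ 0.4354,-0.0901,0.0773]
way=[((.47,-.25,.25),.30,4,1),((.46,-.37,.25),.30,4,1)]
for r in plan(s['tcp_pos'],.0699,1,way): print([float(v) for v in r])
E
```

```text
[ 0.4354 -0.0901  0.0769  0.0405] 4.407167472486692
[-0.3228 -0.6877  2.1492 -0.3641  0.6598  0.1719 -0.1584 -0.1455 -0.1535
 -0.149  -0.2272 -0.5363  0.2272  0.8814]
[0.0, 0.0, -3.3, -0.001, 0.0384, 0.0016, 1.0]
[0.0, 0.0, -3.3, -0.0032, 0.0383, 0.0016, 1.0]
[0.0, 0.0, -3.3, -0.0054, 0.0381, 0.0016, 1.0]
[0.0, 0.0, -3.3, -0.0075, 0.0377, 0.0016, 1.0]
[0.0, 0.0, -0.0, -0.0113, 0.0279, 0.0, 1.0]
[0.0, 0.0, -0.0, -0.0113, 0.0279, 0.0, 1.0]
[0.0, 0.0, -0.0, -0.0113, 0.0279, 0.0, 1.0]
[0.0, 0.0, -0.0, -0.0113, 0.0279, 0.0, 1.0]
```

>>> apply_moves(
  deltas=[
    [0, 0, -3.3, 0.0, 0.038, 0, 1],
    [0, 0, -3.3, 0.0, 0.038, 0, 1],
    [0, 0, -3.3, 0, 0.038, 0, 1],
    [0, 0, -3.3, 0, 0.038, 0, 1],
    [0, 0, 0, -0.002, 0.04, 0, 1],
    [0, 0, 0, -0.002, 0.04, 0, 1],
    [0, 0, 0, -0.002, 0.04, 0, 1],
    [0, 0, 0, 0, 0, 0, 1],
  ],
)

```text
time: 5.42
tcp_pos: [0.5177, -0.3683, 0.2546]
tool_rot: [[0.956, 0.294, -0.002], [0.294, -0.956, -0.001], [-0.002, 0.0, -1.0]]
contact_force: [-0.1, 0.1, 0.2]
width: 0.0852
```

```bash
python3 look.py 3; python3 -c "
import cv2
i=cv2.imread('pics/wrist3.png')[90:320,140:420]
cv2.imwrite('pics/w3z.png',cv2.resize(i,None,fx=2.5,fy=2.5,interpolation=2))"
```

```text
5.4167 [-0.3108  0.2957 -0.0836  0.0015 -1.1931  2.1799] [ 0.5177 -0.3683  0.2546] 17.120967466230283 [-0.0569  0.0675  0.2228] 0.0851974002175852
wrist template 0.73 [278.6 189.2] [ 0.4986 -0.3717  0.    ]
wrist latch_peg 0.63 [ 31.2 183.8] [ 0.4619 -0.1715  0.0705]
```

View pics/w3z.png

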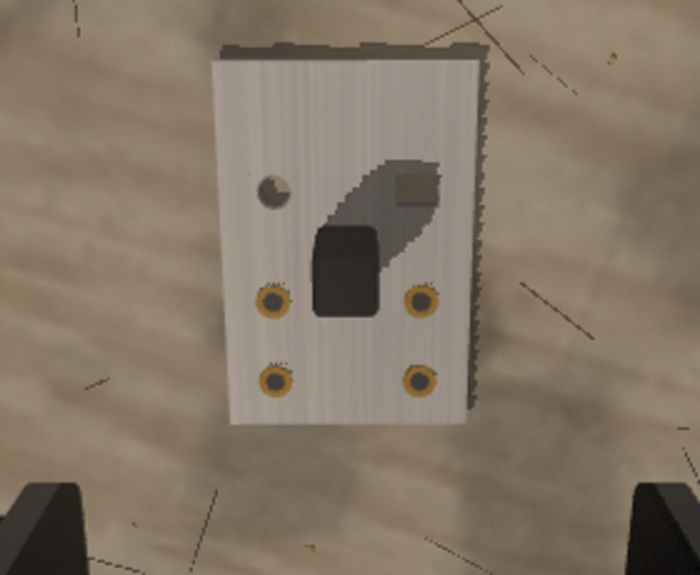

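```bash
python3 - <<'E'
from h import *
from scipy.optimize import least_squares
np.set_printoptions(precision=4,suppress=True)
s=sense(); p=get_image('wrist')
f=lambda uv:(uv[0]/2.5+140-.3,uv[1]/2.5+90-.3)
F=[((213,60),75,50),((478,60),75,-50),((231,424),-75,50),((467,422),-75,-50),((274,191),25,28),((418,190),25,-28)]
P=np.array([ray(p,f(F_[0]),.008,s)[:2] for F_ in F]);L=np.array([F_[1:] for F_ in F])/1e3
def res(q):
    c,si=np.cos(q[2]),np.sin(q[2]);return (L@np.array([[c,si],[-si,c]])+q[:2]-P).ravel()
r=least_squares(res,[.49,-.37,.3]);print(r.x,np.degrees(r.x[2]));print(res(r.x)*1e3)
x,y,a=r.x
for z in (.008,.053):
  print(proj(p,(x,y,z),s),(np.array(proj(p,(x,y,z),s))-[139.7,89.7])*2.5)
d=s['tool_rot'].T@(np.array([x,y,0])-s['tcp_pos']);print('tool shift',d,'turn deg',np.degrees(r.x[2])-17.12)
E
```

```text
[ 0.4985 -0.3655  0.3091] 17.708194220417738
[-0.3411  0.1719  0.3389  0.0113  0.3577 -0.0341 -0.064   0.3745 -0.0427
 -0.506  -0.2489 -0.0176]
[278.5403 190.712 ] [347.1007 252.5301]
[278.1261 204.1259] [346.0653 286.0646]
tool shift [-0.0187 -0.0024  0.2569] turn deg 0.5881942204177371
```

>>> apply_moves(
  deltas=[
    [0, 0, -0.6, -0.0187, -0.0024, 0.02, 1],
    [0, 0, 0, 0, 0, 0.038, 1],
    [0, 0, 0, 0, 0, 0.038, 1],
    [0, 0, 0, 0, 0, 0.038, 1],
    [0, 0, 0, 0, 0, 0.038, 0.6],
    [0, 0, 0, 0, 0, 0.027, 0.4],
    [0, 0, 0, 0, 0, 0.015, 0.2],
    [0, 0, 0, 0, 0, 0, 0],
  ],
)

```text
time: 6.48
tcp_pos: [0.4961, -0.3649, 0.0389]
tool_rot: [[0.952, 0.307, -0.005], [0.307, -0.952, 0.002], [-0.004, -0.004, -1.0]]
contact_force: [-0.3, 0.8, 0.3]
width: 0.0427
```

```bash
python3 look.py 4 wrist
```

```text
6.4833 [-0.3177  0.4801 -0.3596 -0.0008 -0.737   2.2015] [ 0.4961 -0.3649  0.0389] 17.898149016822305 [-0.3012  0.8285  0.2515] 0.0427413879721592
wrist template 0.62 [299.2 271.3] [ 0.4994 -0.3731  0.    ]
```

View pics/wrist4.png

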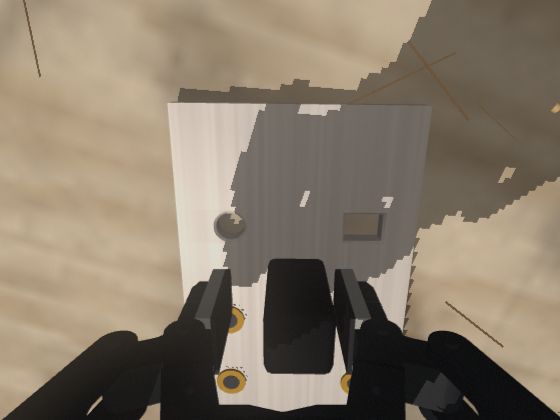

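```bash
python3 - <<'E'
from h import *
np.set_printoptions(precision=4,suppress=True)
for i in range(6):
    s=sense();print(s['time'],s['tcp_pos'],s['tool_rot'][:,2],s['joints'])
    get_image('wrist')
E
```

```text
6.8333 [ 0.499  -0.3668  0.0441] [ 0.0028 -0.001  -1.    ] [-0.3189  0.4739 -0.3549  0.0002 -0.739   2.2016]
6.8833 [ 0.4988 -0.3667  0.0438] [ 0.0023 -0.0008 -1.    ] [-0.3189  0.4743 -0.3552  0.0001 -0.7389  2.2016]
6.9333 [ 0.4986 -0.3667  0.0435] [ 0.0019 -0.0007 -1.    ] [-0.319   0.4746 -0.3554  0.0001 -0.7388  2.2016]
6.9833 [ 0.4985 -0.3667  0.0432] [ 0.0014 -0.0005 -1.    ] [-0.3191  0.475  -0.3556  0.     -0.7387  2.2016]
7.0333 [ 0.4983 -0.3667  0.043 ] [ 0.001  -0.0004 -1.    ] [-0.3191  0.4753 -0.3558  0.     -0.7386  2.2016]
7.0833 [ 0.4983 -0.3666  0.0428] [ 0.0007 -0.0002 -1.    ] [-0.3191  0.4756 -0.3558 -0.     -0.7386  2.2016]
```

```bash
python3 - <<'E'
from h import *
np.set_printoptions(precision=4,suppress=True)
for i in range(4): get_image('scene')
s=sense();print(s['time'],s['tcp_pos'],s['contact_force'],s['width'])
p=get_image('wrist');save(p,'wrist5.png')
E
```

```text
7.3333 [ 0.498  -0.3666  0.0423] [ 1.0339  1.2583 -0.4799] 0.04280346105255979
```

View pics/wrist5.png

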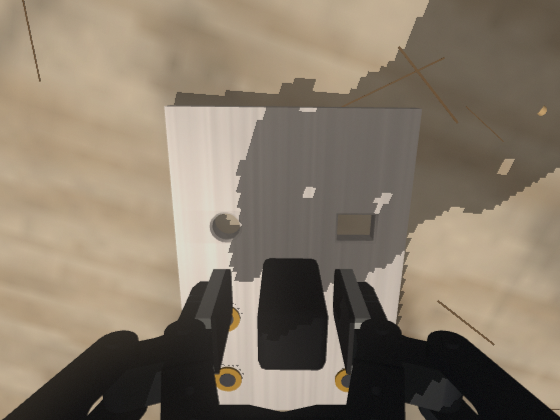

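```bash
python3 - <<'E'
from h import *
from scipy.optimize import least_squares
np.set_printoptions(precision=4,suppress=True)
s=sense(); p=get_image('wrist')
F=[((165,106),75,50),((420,109),75,-50),((225,227),25,28),((355,227),25,-28)]
P=np.array([ray(p,F_[0],.008,s)[:2] for F_ in F]);L=np.array([F_[1:] for F_ in F])/1e3
def res(q):
    c,si=np.cos(q[2]),np.sin(q[2]);return (L@np.array([[c,si],[-si,c]])+q[:2]-P).ravel()
r=least_squares(res,[.49,-.37,.3]);print(r.x,np.degrees(r.x[2]));print(res(r.x)*1e3)
x,y,a=r.x
print(s['tcp_pos'],'yaw',np.degrees(np.arctan2(s['tool_rot'][1,0],s['tool_rot'][0,0])))
print('tool shift',s['tool_rot'].T@(np.array([x,y,0])-s['tcp_pos']))
E
```

```text
[ 0.4985 -0.371   0.3016] 17.28256005158287
[-0.0178  0.7567  0.4519 -0.403   0.0034  0.0549 -0.4375 -0.4086]
[ 0.4981 -0.3665  0.0423] yaw 17.86603519781264
tool shift [-0.001   0.0044  0.0423]
```

Template centre sits 4.4 mm to tool +y; shift, trim yaw, then close.

>>> apply_moves(
  deltas=[
    [0, 0, 0.5, -0.001, 0.0042, 0, 0],
    [0, 0, 0, 0, 0, 0, 0],
    [0, 0, 0, 0, 0, 0, -0.2],
    [0, 0, 0, 0, 0, 0, -0.4],
    [0, 0, 0, 0, 0, 0, -1],
    [0, 0, 0, 0, 0, 0, -1],
    [0, 0, 0, 0, 0, 0, -1],
    [0, 0, 0, 0, 0, 0, -1],
  ],
)

```text
time: 8.1
tcp_pos: [0.4983, -0.3708, 0.0424]
tool_rot: [[0.954, 0.298, -0.0], [0.298, -0.954, 0.0], [-0.0, -0.0, -1.0]]
contact_force: [-0.8, 0.6, 2.3]
width: 0.0235
```

```bash
python3 look.py 6 wrist
```

```text
8.1 [-0.3258  0.4798 -0.3494  0.     -0.7418  2.1996] [ 0.4983 -0.3708  0.0424] 17.362451580382107 [-0.77    0.6424  2.3087] 0.0235168817083245
wrist template 0.88 [282.7 270. ] [ 0.4984 -0.3723  0.    ]
```

View pics/wrist6.png

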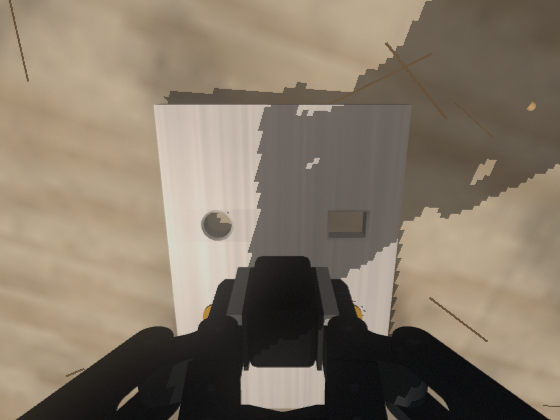

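>>> apply_moves(
  deltas=[
    [0, 0, 0, 0, 0, 0, 0.2],
    [0, 0, 0, 0, 0, 0, 0.3],
    [0, 0, 0, 0, 0, 0, 0.3],
    [0, 0, 7, 0, 0, 0, 0.3],
    [0, 0, 7, 0, 0, 0, 0.3],
    [0, 0, 7, 0, 0, 0, 0.3],
    [0, 0, 7, 0, 0, 0, 0.3],
    [0, 0, 7, 0, 0, 0, 0.3],
  ],
)

```text
time: 9.12
tcp_pos: [0.4984, -0.3709, 0.0422]
tool_rot: [[0.951, -0.309, 0.0], [-0.309, -0.951, -0.0], [0.0, 0.0, -1.0]]
contact_force: [-0.0, 0.3, -0.1]
width: 0.0554
```

>>> apply_moves(
  deltas=[
    [0, 0, 7, 0, 0, 0, 0.3],
    [0, 0, 7, 0, 0, 0, 0.3],
    [0, 0, 7, 0, 0, 0, 0.3],
    [0, 0, 7, 0, 0, 0, 0.3],
    [0, 0, 7, 0, 0, 0, 0.3],
    [0, 0, 7, 0, 0, 0, 0.2],
    [0, 0, 7, 0, 0, 0, 0.1],
    [0, 0, 6, 0, 0, 0, 0],
  ],
)

```text
time: 9.78
tcp_pos: [0.4985, -0.3709, 0.0422]
tool_rot: [[0.292, -0.956, 0.0], [-0.956, -0.292, -0.0], [0.0, -0.0, -1.0]]
contact_force: [-0.3, 1.0, 0.7]
width: 0.043
```

>>> apply_moves(
  deltas=[
    [0, 0, 0, 0, 0, 0, -0.1],
    [0, 0, 0, 0, 0, 0, -0.1],
    [0, 0, 0, 0, 0, 0, -0.1],
    [0, 0, 0, 0, 0, 0, -0.1],
  ],
)

```text
time: 10.12
tcp_pos: [0.4984, -0.3708, 0.0422]
tool_rot: [[0.301, -0.954, -0.0], [-0.954, -0.301, -0.0], [-0.0, 0.0, -1.0]]
contact_force: [-0.1, -0.5, 0.1]
width: 0.0383
```

```bash
python3 look.py 7 wrist
```

```text
10.1167 [-0.3258  0.48   -0.3493  0.     -0.7416  0.6313] [ 0.4984 -0.3708  0.0422] -72.49329910612737 [-0.0554 -0.543   0.1343] 0.038293550558229125
wrist template 0.88 [284.9 262.9] [ 0.4993 -0.3743  0.    ]
```

View pics/wrist7.png

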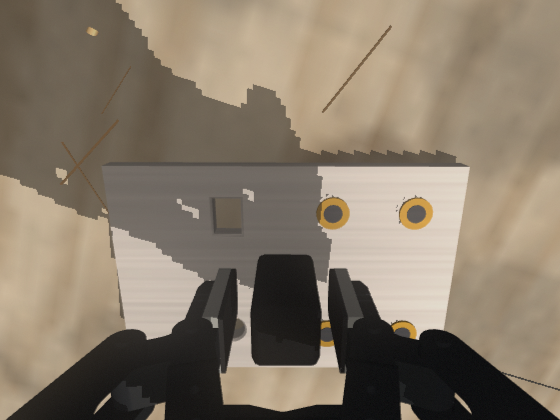

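>>> apply_moves(
  deltas=[
    [0, 0, 0, 0, 0, 0, -0.4],
    [0, 0, 0, 0, 0, 0, -1],
    [0, 0, 0, 0, 0, 0, -1],
    [0, 0, 0, 0, 0, 0, -1],
    [0, 0, 0, 0, 0, 0, -1],
  ],
)

```text
time: 10.88
tcp_pos: [0.4985, -0.3709, 0.0425]
tool_rot: [[0.299, -0.954, 0.0], [-0.954, -0.299, -0.0], [0.0, -0.0, -1.0]]
contact_force: [-0.6, 0.3, 2.5]
width: 0.0231
```

```bash
python3 look.py 8 wrist
```

```text
10.8833 [-0.3258  0.4797 -0.3492  0.0001 -0.7418  0.6289] [ 0.4985 -0.3709  0.0425] -72.63087409423903 [-0.6243  0.2775  2.5037] 0.023104475579274215
wrist template 0.9 [284.1 266.1] [ 0.4992 -0.3725  0.    ]
```

View pics/wrist8.png

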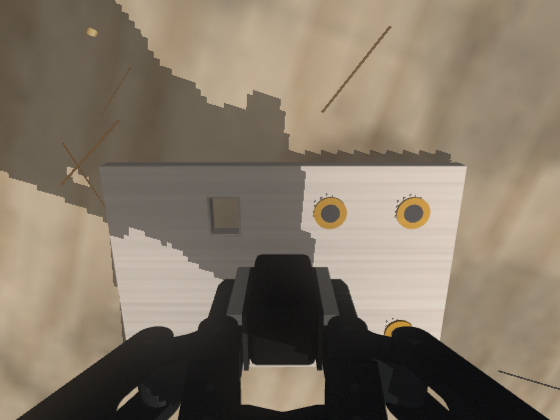

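```bash
python3 - <<'E'
from h import *
s=sense();y0=np.radians(-72.63)
way=[(s['tcp_pos']+[0,0,.0925],y0,3,-1),((.4335,-.0955,.135),np.radians(-85.6),9,-1)]
for r in plan(s['tcp_pos'],y0,-1,way): print([float(v) for v in r])
E
```

```text
[0.0, 0.0, -0.0, 0.0, 0.0, -0.0308, -1.0]
[0.0, 0.0, -0.0, 0.0, 0.0, -0.0308, -1.0]
[0.0, 0.0, -0.0, 0.0, 0.0, -0.0308, -1.0]
[0.0, 0.0, 1.44, -0.0314, -0.0022, -0.0, -1.0]
[0.0, 0.0, 1.44, -0.0314, -0.0015, -0.0, -1.0]
[0.0, 0.0, 1.44, -0.0314, -0.0007, -0.0, -1.0]
[0.0, 0.0, 1.44, -0.0314, 0.0001, -0.0, -1.0]
[0.0, 0.0, 1.44, -0.0314, 0.0009, -0.0, -1.0]
[0.0, 0.0, 1.44, -0.0314, 0.0017, -0.0, -1.0]
[0.0, 0.0, 1.44, -0.0313, 0.0025, -0.0, -1.0]
[0.0, 0.0, 1.44, -0.0313, 0.0033, -0.0, -1.0]
[0.0, 0.0, 1.44, -0.0312, 0.0041, -0.0, -1.0]
```

>>> apply_moves(
  deltas=[
    [0, 0, 0, 0, 0, -0.0308, -1],
    [0, 0, 0, 0, 0, -0.0308, -1],
    [0, 0, 0, 0, 0, -0.0308, -1],
    [0, 0, 1.44, -0.0314, -0.0022, 0, -1],
    [0, 0, 1.44, -0.0314, -0.0015, 0, -1],
    [0, 0, 1.44, -0.0314, -0.0007, 0, -1],
    [0, 0, 1.44, -0.0314, 0.0001, 0, -1],
    [0, 0, 1.44, -0.0314, 0.0009, 0, -1],
  ],
)

```text
time: 11.9
tcp_pos: [0.4611, -0.2165, 0.1338]
tool_rot: [[0.174, -0.985, -0.001], [-0.985, -0.174, 0.001], [-0.001, 0.001, -1.0]]
contact_force: [0.6, 0.8, -3.5]
width: 0.0235
```

>>> apply_moves(
  deltas=[
    [0, 0, 1.44, -0.0314, 0.0017, 0, -1],
    [0, 0, 1.44, -0.0313, 0.0025, 0, -1],
    [0, 0, 1.44, -0.0313, 0.0033, 0, -1],
    [0, 0, 1.44, -0.0312, 0.0041, 0, -1],
    [3, 0, 0, 0, 0, 0, -1],
    [0, 0, 0, 0, 0, 0, -1],
    [0, 0, 0, 0, 0, 0, -1],
    [0, 0, 0, 0, 0, 0, -1],
  ],
)

```text
time: 12.57
tcp_pos: [0.4334, -0.0958, 0.1346]
tool_rot: [[0.077, -0.996, 0.051], [-0.997, -0.077, 0.004], [0.0, -0.051, -0.999]]
contact_force: [-0.1, 0.2, -4.3]
width: 0.0235
```

>>> apply_moves(
  deltas=[
    [0, 0, 0, 0, 0, 0, -1],
    [0, 0, 0, 0, 0, 0, -1],
  ],
)

```text
time: 12.73
tcp_pos: [0.4337, -0.0961, 0.1345]
tool_rot: [[0.075, -0.996, 0.051], [-0.997, -0.075, 0.004], [0.0, -0.051, -0.999]]
contact_force: [0.3, 0.6, -4.3]
width: 0.0233
```

```bash
python3 look.py 9 wrist scene side; python3 -c "
import cv2
i=cv2.imread('pics/scene9.png')[220:370,190:350]
cv2.imwrite('pics/s9z.png',cv2.resize(i,None,fx=4,fy=4,interpolation=2))
i=cv2.imread('pics/side9.png')[180:300,240:440]
cv2.imwrite('pics/d9z.png',cv2.resize(i,None,fx=4,fy=4,interpolation=2))"
```

```text
12.7333 [ 0.2356  0.0715 -0.6851  0.0119 -0.7637 -0.1685] [ 0.4337 -0.0961  0.1345] -85.67724287699991 [ 0.3348  0.5867 -4.3091] 0.023303712995330614
wrist template 0.62 [284.2 267.1] [ 0.4371 -0.0499  0.    ]
wrist red_band 0.28 [246.3 100.2] [ 0.466  -0.1677  0.0325]
wrist pin_zero 0.86 [249.3 228.2] [ 0.4606 -0.0911  0.0325]
wrist latch_peg 0.93 [247.5  95.9] [ 0.4601 -0.1715  0.0705]
side template 0.69 [339.9 220.3] [ 0.3994 -0.2908  0.    ]
side jig 0.65 [340.6 264.9] [ 0.4334 -0.0877  0.    ]
side red_band 0.63 [376.  246.9] [ 0.3615 -0.0979  0.0325]
side fence 0.81 [344.4 264.1] [ 0.4364 -0.0383  0.0325]
side pin_zero 0.67 [328.  252.4] [ 0.4605 -0.0835  0.0325]
side latch_peg 0.23 [328.6 249.3] [ 0.4686 -0.0298  0.0705]
```

View pics/wrist9.png

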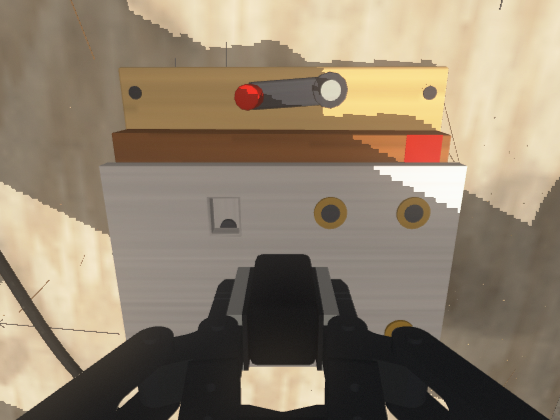

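View pics/s9z.png

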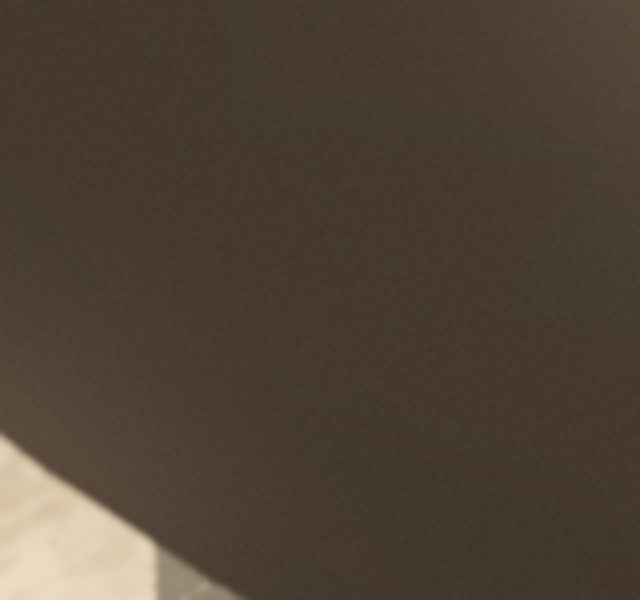

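View pics/d9z.png

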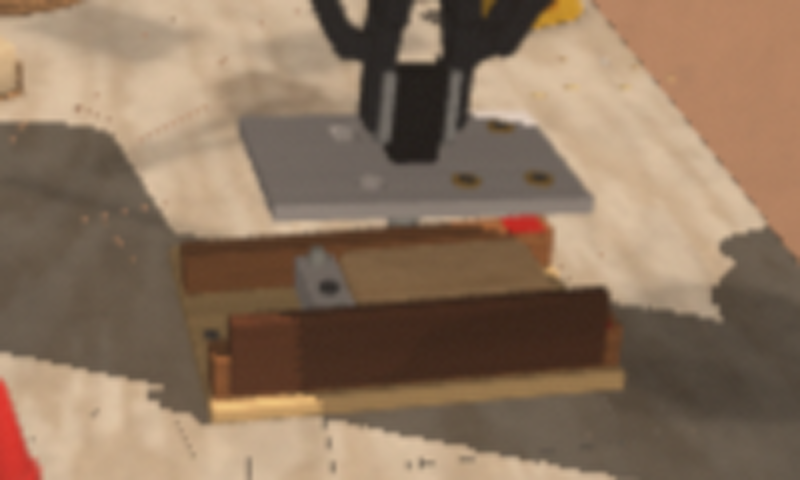

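>>> apply_moves(
  deltas=[
    [0, 0, 0, 0, 0.0013, 0.025, -1],
    [0, 0, 0, 0, 0.0011, 0.022, -1],
    [0, 0, 0, 0, 0.0002, 0.004, -1],
    [0, 0, 0, 0, 0, 0, -1],
    [0, 0, 0, 0, 0, 0, -1],
    [0, 0, 0, 0, 0, 0, -1],
    [0, 0, 0, 0, 0, 0, -1],
  ],
)

```text
time: 14.37
tcp_pos: [0.4345, -0.0953, 0.0848]
tool_rot: [[0.077, -0.996, 0.054], [-0.997, -0.077, 0.004], [-0.0, -0.054, -0.999]]
contact_force: [-0.0, -0.2, -4.9]
width: 0.0231
```

```bash
python3 look.py 10 wrist side; python3 -c "
import cv2
i=cv2.imread('pics/side10.png')[190:290,260:420]
cv2.imwrite('pics/d10z.png',cv2.resize(i,None,fx=5,fy=5,interpolation=2))"
```

```text
14.3667 [ 0.2372  0.1507 -0.748   0.0147 -0.6183 -0.172 ] [ 0.4345 -0.0953  0.0848] -85.5870875802795 [-0.0253 -0.1568 -4.9064] 0.023147661292077053
wrist template 0.68 [284.6 264.6] [ 0.4376 -0.0761  0.    ]
wrist red_band 0.93 [443.7 267.2] [ 0.3603 -0.0992  0.0325]
wrist latch_peg 0.7 [229.9  99.9] [ 0.46   -0.1708  0.0705]
side template 0.83 [341.6 246.4] [ 0.4181 -0.1621  0.    ]
side jig 0.65 [340.8 264.5] [ 0.4328 -0.0891  0.    ]
side red_band 0.88 [376.3 243.7] [ 0.3576 -0.1108  0.0325]
side fence 0.93 [344.1 266.3] [ 0.4383 -0.0308  0.0325]
side pin_zero 0.69 [328. 251.] [ 0.4597 -0.0889  0.0325]
side latch_peg 0.53 [320. 219.] [ 0.4676 -0.1566  0.0705]
```

View pics/wrist10.png

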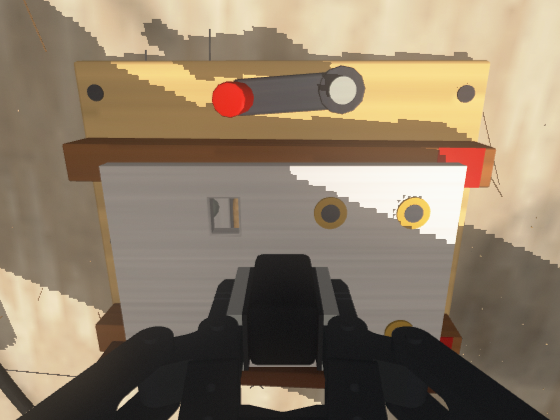

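View pics/d10z.png

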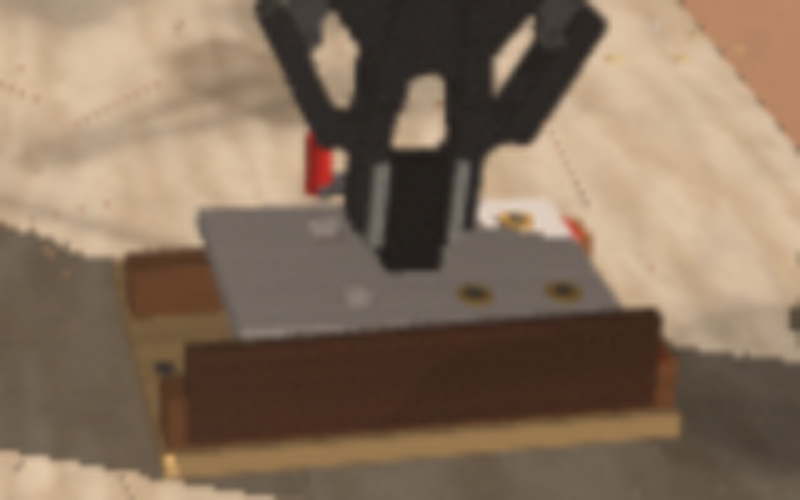

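>>> apply_moves(
  deltas=[
    [0, 0, 0, 0, 0.0001, 0.002, -1],
    [0, 0, 0, 0, 0.0001, 0.002, -1],
    [0, 0, 0, 0, 0, 0, -1],
    [0, 0, 0, 0, 0, 0, -1],
  ],
)

```text
time: 15.4
tcp_pos: [0.4334, -0.0955, 0.0794]
tool_rot: [[0.077, -0.996, 0.052], [-0.997, -0.077, 0.004], [0.0, -0.052, -0.999]]
contact_force: [0.4, 0.6, -4.3]
width: 0.0235
```

>>> apply_moves(
  deltas=[
    [0, 0, 0, 0, 0, 0.001, -1],
    [0, 0, 0, 0, 0, 0, -1],
    [0, 0, 0, 0, 0, 0, -1],
  ],
)

```text
time: 15.65
tcp_pos: [0.4336, -0.0955, 0.0788]
tool_rot: [[0.077, -0.996, 0.052], [-0.997, -0.077, 0.004], [0.0, -0.052, -0.999]]
contact_force: [-2.1, -0.4, 1.4]
width: 0.0235
```

>>> apply_moves(
  deltas=[
    [0, 0, 0, -0.0015, 0, 0, -1],
    [0, 0, 0, -0.0015, 0, 0, -1],
    [0, 0, 0, 0, 0, 0, -1],
    [0, 0, 0, 0, 0, 0, -1],
  ],
)

```text
time: 15.98
tcp_pos: [0.4337, -0.0927, 0.0789]
tool_rot: [[0.077, -0.996, 0.053], [-0.997, -0.077, 0.004], [0.001, -0.053, -0.999]]
contact_force: [0.1, -5.3, 0.2]
width: 0.0232
```

>>> apply_moves(
  deltas=[
    [0, 0, 0, -0.001, 0, 0, -1],
    [0, 0, 0, 0, 0, 0, -1],
    [0, 0, 0, 0, 0, 0, -1],
  ],
)

```text
time: 16.23
tcp_pos: [0.4337, -0.0925, 0.079]
tool_rot: [[0.077, -0.996, 0.053], [-0.997, -0.077, 0.002], [0.002, -0.053, -0.999]]
contact_force: [2.0, -14.1, 0.9]
width: 0.0232
```

>>> apply_moves(
  deltas=[
    [0, 0, 0, 0.001, 0, 0, -1],
    [0, 0, 0, 0, 0, 0, -1],
    [0, 0, 0, 0, 0, 0, -1],
    [0, 0, 0, 0, 0, 0, -1],
  ],
)

```text
time: 16.57
tcp_pos: [0.4337, -0.0927, 0.0789]
tool_rot: [[0.077, -0.996, 0.053], [-0.997, -0.077, 0.004], [0.0, -0.053, -0.999]]
contact_force: [-0.5, -6.5, 1.1]
width: 0.0232
```

```bash
python3 look.py 11 wrist side; python3 -c "
import cv2
a=cv2.imread('pics/wrist11.png')
cv2.imwrite('pics/w11a.png',cv2.resize(a[130:190,40:200],None,fx=5,fy=5,interpolation=2))
cv2.imwrite('pics/w11b.png',cv2.resize(a[130:190,370:530],None,fx=5,fy=5,interpolation=2))
i=cv2.imread('pics/side11.png')[190:290,260:420]
cv2.imwrite('pics/d11z.png',cv2.resize(i,None,fx=5,fy=5,interpolation=2))"
```

```text
16.5667 [ 0.2447  0.1598 -0.7571  0.0164 -0.6019 -0.1811] [ 0.4337 -0.0927  0.0789] -85.59485332007775 [-0.4818 -6.5312  1.0823] 0.02320290500887654
wrist template 0.59 [284.  266.3] [ 0.4369 -0.0754 -0.    ]
wrist red_band 0.64 [447.  266.3] [ 0.3606 -0.0999  0.0325]
wrist latch_peg 0.75 [222.6  92.2] [ 0.4605 -0.1708  0.0705]
side template 0.85 [340.9 246.2] [ 0.4195 -0.1631  0.    ]
side jig 0.72 [341.3 265.6] [ 0.4325 -0.085   0.    ]
side red_band 0.64 [376.6 247.1] [ 0.3605 -0.097   0.0325]
side fence 0.66 [343.6 261.9] [ 0.4365 -0.0462  0.0325]
side pin_zero 0.36 [379.6 246.1] [ 0.3535 -0.1006  0.0325]
side latch_peg 0.38 [321.1 217.8] [ 0.4645 -0.1621  0.0705]
```

View pics/wrist11.png

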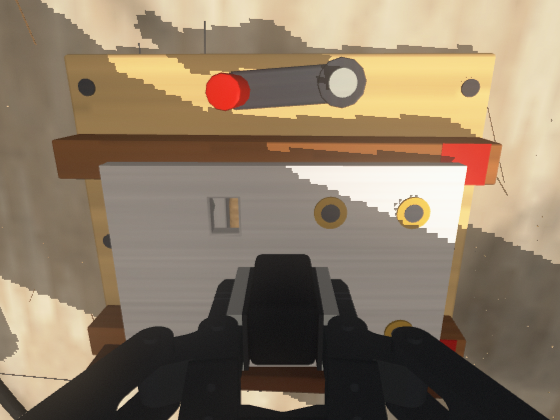

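View pics/w11a.png

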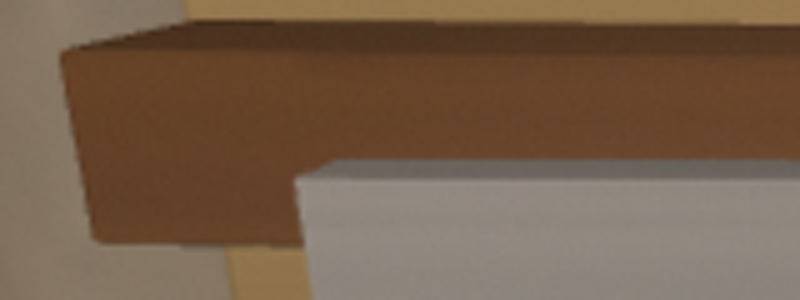

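View pics/w11b.png

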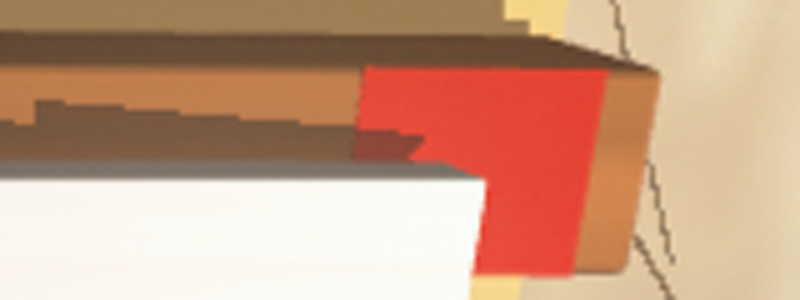

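View pics/d11z.png

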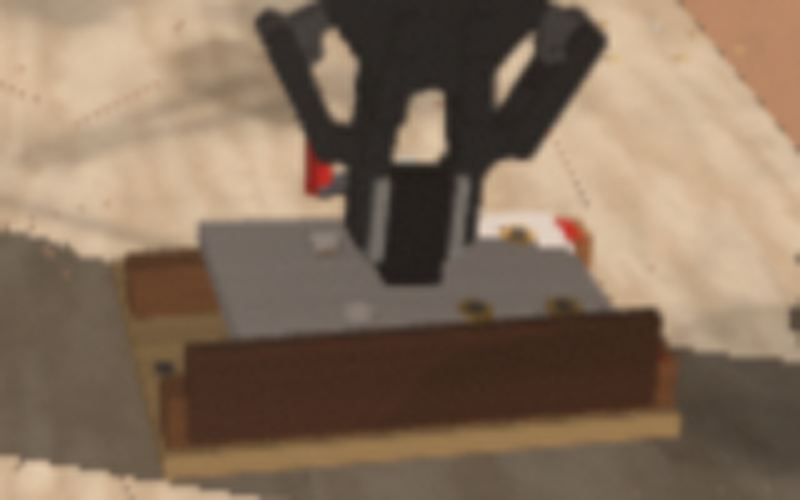

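```bash
python3 - <<'E'
from h import *
np.set_printoptions(precision=4,suppress=True)
s=sense();p=get_image('wrist')
a=ray(p,(52,140),.0325,s);b=ray(p,(502,144.4),.0325,s);d=a-b
print(a,b,np.linalg.norm(d),np.degrees(np.arctan2(d[1],d[0])))
zn=.0325+.0003;th=np.radians(3.0)
b=ray(p,(458,162.4),zn,s);a=ray(p,(107,162),zn+.15*np.sin(th),s);d=a-b
print(a,b,np.linalg.norm(d),np.degrees(np.arctan2(d[1],d[0])))
b=ray(p,(467,166),zn+.008,s);a=ray(p,(99,165.6),zn+.008+.15*np.sin(th),s);d=a-b
print(a,b,np.linalg.norm(d),np.degrees(np.arctan2(d[1],d[0])))
print(s['time'],s['contact_force'])
E
```

```text
[ 0.5442 -0.1431  0.0325] [ 0.3502 -0.1578  0.0325] 0.19448631161585023 4.316550264256133
[ 0.5156 -0.1373  0.0407] [ 0.3666 -0.1487  0.0328] 0.14968673458012025 4.380298771075144
[ 0.5149 -0.1375  0.0487] [ 0.366  -0.1489  0.0408] 0.1495043632415196 4.383623395567962
17.2667 [ 0.223  -6.9985  0.8091]
```

>>> apply_moves(
  deltas=[
    [0, 0, 0, 0.0006, 0, 0, -1],
    [0, 0, 0, 0, 0, 0, -0.45],
    [0, 0, 0, 0, 0, 0, -0.35],
    [0, 0, 0, 0, 0, 0, -0.35],
    [0, 0, 0, 0, 0, 0, -0.35],
  ],
)

```text
time: 17.73
tcp_pos: [0.4336, -0.0929, 0.0786]
tool_rot: [[0.077, -0.996, 0.052], [-0.997, -0.077, 0.004], [-0.0, -0.053, -0.999]]
contact_force: [0.2, 0.8, -0.1]
width: 0.028
```

```bash
python3 look.py 12 wrist side; python3 -c "
import cv2
i=cv2.imread('pics/side12.png')[190:290,260:420]
cv2.imwrite('pics/d12z.png',cv2.resize(i,None,fx=5,fy=5,interpolation=2))"
```

```text
17.7333 [ 0.2438  0.1603 -0.7568  0.0152 -0.6019 -0.179 ] [ 0.4336 -0.0929  0.0786] -85.58411885929709 [ 0.1921  0.7893 -0.1281] 0.028002431268206396
wrist template 0.98 [286.5 269.2] [ 0.4351 -0.074   0.    ]
wrist red_band 0.75 [448.4 265.4] [ 0.36   -0.1007  0.0325]
side template 0.96 [339.1 245.8] [ 0.4231 -0.1651  0.    ]
side jig 0.7 [342.  262.9] [ 0.4293 -0.095   0.    ]
side red_band 0.55 [377.9 248.2] [ 0.3591 -0.0924  0.0325]
side fence 0.77 [342.3 263.5] [ 0.4399 -0.0407  0.0325]
side latch_peg 0.73 [378.  247.9] [ 0.3785 -0.0281  0.0705]
```

View pics/wrist12.png

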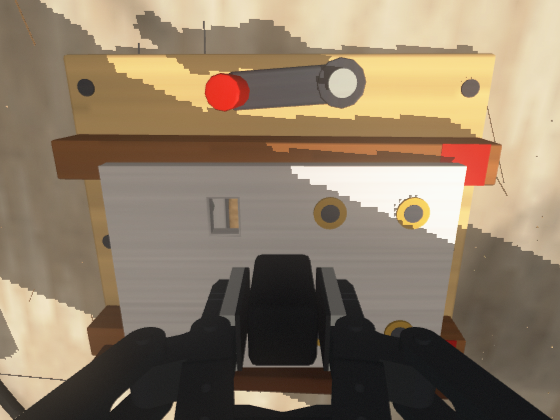

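View pics/d12z.png

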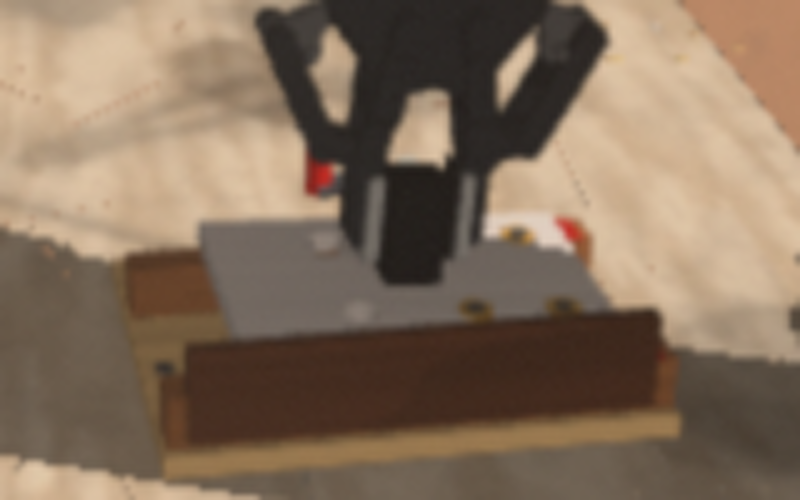

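>>> apply_moves(
  deltas=[
    [0, 0, 0, -0.0001, -0.001, 5e-05, -0.35],
    [0, 0, 0, -0.0001, -0.001, 5e-05, -0.35],
    [0, 0, 0, -0.0001, -0.001, 5e-05, -0.35],
    [0, 0, 0, -0.0001, -0.001, 5e-05, -0.35],
    [0, 0, 0, -0.0001, -0.001, 5e-05, -0.35],
    [0, 0, 0, -0.0001, -0.001, 5e-05, -0.35],
    [0, 0, 0, -0.0001, -0.001, 5e-05, -0.35],
    [0, 0, 0, -0.0001, -0.001, 5e-05, -0.35],
  ],
)

```text
time: 19.1
tcp_pos: [0.4399, -0.0922, 0.0782]
tool_rot: [[0.076, -0.996, 0.049], [-0.997, -0.076, 0.003], [0.0, -0.049, -0.999]]
contact_force: [-5.7, -2.2, 3.5]
width: 0.0279
```

>>> apply_moves(
  deltas=[
    [0, 0, 0, 0, -0.001, 5e-05, -0.35],
    [0, 0, 0, 0, -0.001, 5e-05, -0.35],
    [0, 0, 0, 0, 0, 0, -0.35],
    [0, 0, 0, 0, 0, 0, -0.35],
  ],
)

```text
time: 19.43
tcp_pos: [0.4426, -0.0918, 0.0783]
tool_rot: [[0.076, -0.996, 0.051], [-0.997, -0.076, 0.004], [0.0, -0.051, -0.999]]
contact_force: [-1.6, -1.8, -0.3]
width: 0.0276
```

```bash
cat > v.py <<'E'
import sys
from h import *
np.set_printoptions(precision=4,suppress=True)
t=sys.argv[1]
s=sense();print(s['time'],s['tcp_pos'],s['contact_force'],s['width'])
a=get_image('wrist');b=get_image('side');save(a,f'wrist{t}.png');save(b,f'side{t}.png')
i=cv2.cvtColor(np.vstack([cv2.resize(a['frame'][40:380,40:520],(720,510)),cv2.resize(b['frame'][190:290,260:420],None,fx=2,fy=2,interpolation=2)[:90].repeat(1,1) if 0 else np.zeros((1,720,3),np.uint8)]),cv2.COLOR_RGB2BGR)
cv2.imwrite(f'pics/a{t}.png',i[:510])
cv2.imwrite(f'pics/b{t}.png',cv2.cvtColor(cv2.resize(b['frame'][190:290,260:420],None,fx=5,fy=5,interpolation=2),cv2.COLOR_RGB2BGR))
E
python3 v.py 13
```

```text
19.4333 [ 0.4426 -0.0918  0.0783] [-1.6462 -1.7602 -0.2932] 0.02761375163506358
```

View pics/a13.png

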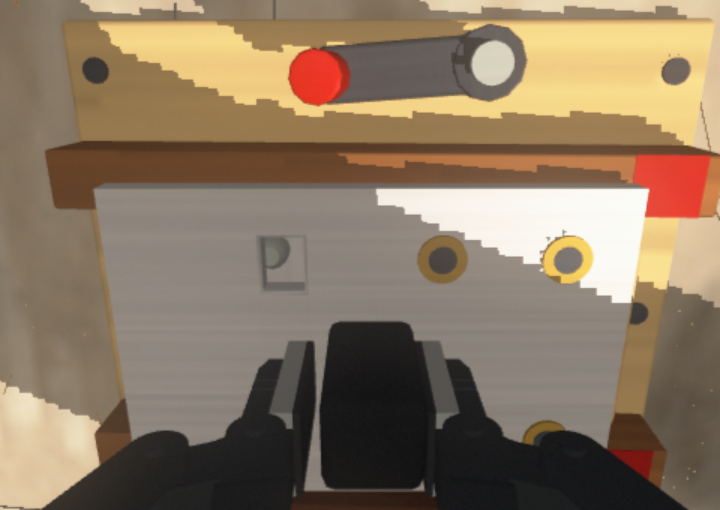

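View pics/b13.png

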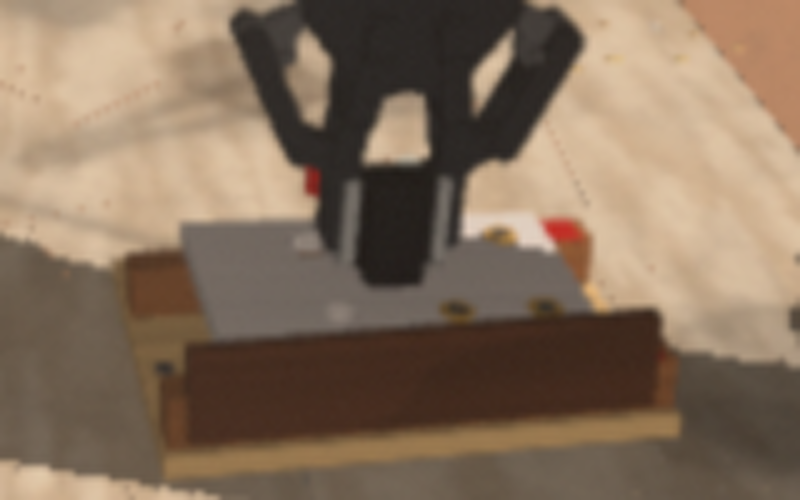

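>>> apply_moves(
  deltas=[
    [0, 0, 0, 0, -0.0005, 0, -0.35],
    [0, 0, 0, 0, -0.0005, 0, -0.35],
    [0, 0, 0, 0, -0.0005, 0, -0.35],
    [0, 0, 0, 0, -0.0005, 0, -0.35],
    [0, 0, 0, 0, -0.0005, 0, -0.35],
    [0, 0, 0, 0, 0, 0, -0.35],
    [0, 0, 0, 0, 0, 0, -0.35],
  ],
)

```text
time: 20.12
tcp_pos: [0.4461, -0.0912, 0.0789]
tool_rot: [[0.077, -0.996, 0.053], [-0.997, -0.077, 0.004], [-0.0, -0.053, -0.999]]
contact_force: [-0.5, -0.0, 0.6]
width: 0.0277
```

```bash
python3 v.py 14
```

```text
20.1167 [ 0.4461 -0.0912  0.0789] [-0.4513 -0.0137  0.6086] 0.027679113425832222
```

View pics/a14.png

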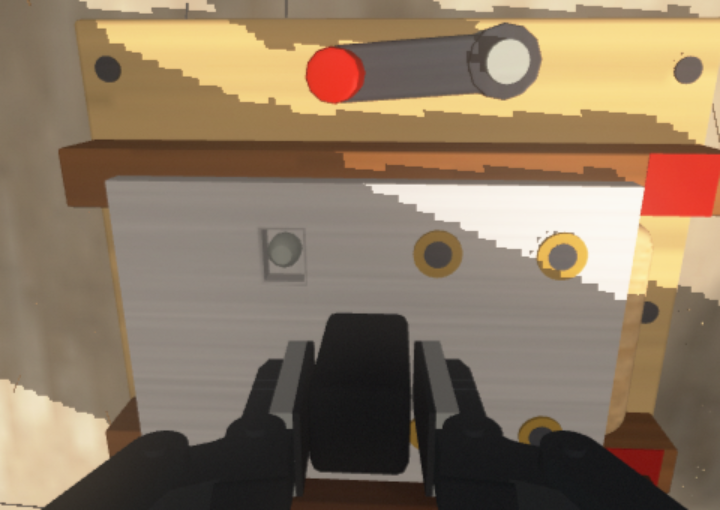

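View pics/b14.png

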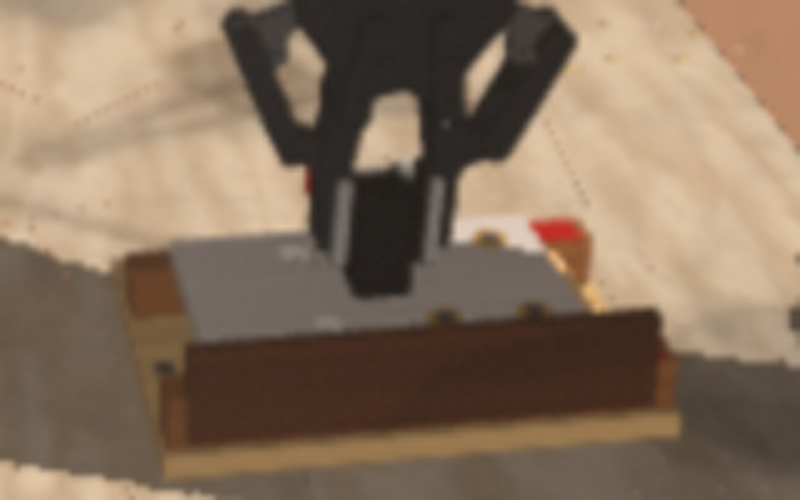

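>>> apply_moves(
  deltas=[
    [0, 0, 0, 0, 0.0005, 0, -0.2],
    [0, 0, 0, 0, 0, 0, 0],
    [0, 0, 0, 0, 0, 0, 0],
    [-3, 0, 0, 0, 0, -0.02, 0],
    [0, 0, 0, 0, 0, -0.03, 0],
    [0, 0, 0, 0, 0, -0.03, 0],
    [0, 0, 0, 0, 0, -0.02, 0],
    [0, 0, 0, 0, 0, 0, -1],
  ],
)

```text
time: 20.88
tcp_pos: [0.4467, -0.0913, 0.183]
tool_rot: [[0.078, -0.997, 0.007], [-0.997, -0.078, 0.001], [0.0, -0.007, -1.0]]
contact_force: [0.5, 0.4, 0.6]
width: 0.0318
```

>>> apply_moves(
  deltas=[
    [0, 0, 0, 0, 0, 0, -1],
    [0, 0, 0, 0, 0, 0, -1],
    [0, 0, 0, 0, 0, 0, -1],
    [0, 0, 0, 0, 0, 0, -1],
  ],
)

```text
time: 21.22
tcp_pos: [0.4437, -0.0915, 0.1777]
tool_rot: [[0.077, -0.997, -0.002], [-0.997, -0.077, -0.0], [0.0, 0.002, -1.0]]
contact_force: [0.3, 0.0, 0.3]
width: 0.0004
```

```bash
python3 v.py 15; python3 look.py 15b wrist
```

```text
21.2167 [ 0.4437 -0.0915  0.1777] [0.314  0.0417 0.2755] 0.0004102458200841991
21.3167 [ 0.2336  0.0608 -0.5688 -0.0001 -0.9428 -0.1568] [ 0.4439 -0.0915  0.178 ] -85.5987240255704 [-0.3266  0.0743  0.2018] 9.485763854814553e-05
wrist template 0.9 [279.2 201.6] [ 0.447  -0.0827  0.    ]
wrist red_band 0.73 [397.1 202. ] [ 0.362  -0.099   0.0325]
wrist latch_peg 0.87 [265.1  89.1] [ 0.4609 -0.1701  0.0705]
```

View pics/wrist15.png

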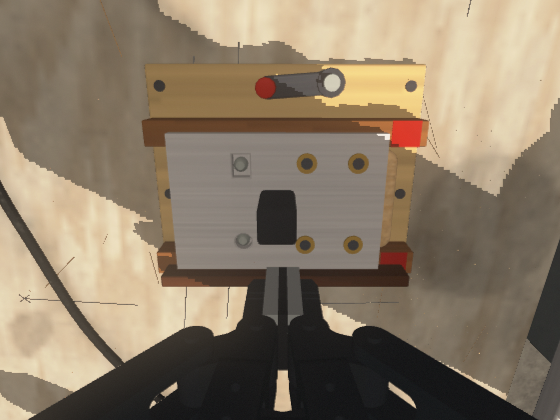

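View pics/b15.png

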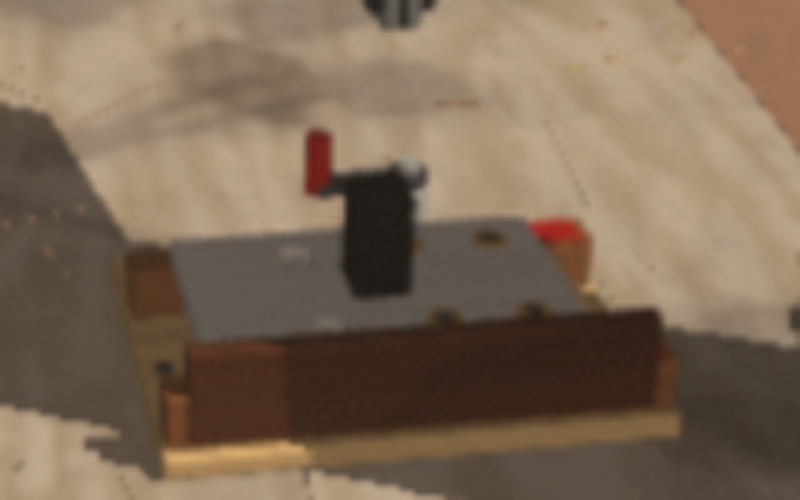

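```bash
python3 - <<'E'
from h import *
s=sense();print(s['tcp_pos'])
r=np.radians
for q in plan(s['tcp_pos'],r(-85.6),0,[((.4607,-.1705,.14),r(-175.6),13,-.1),((.4607,-.1705,.14),r(-175.6),1,-.1)]): print([float(v) for v in q])
a=cv2.imread('pics/wrist15.png')
cv2.imwrite('pics/w15z.png',cv2.resize(a[115:290,150:420],None,fx=2.9,fy=2.9,interpolation=2))
E
```

```text
[ 0.44430106 -0.09143074  0.17866675]
[0.0, 0.0, 6.92, 0.0062, -0.0008, 0.003, -0.1]
[0.0, 0.0, 6.92, 0.006, -0.0015, 0.003, -0.1]
[0.0, 0.0, 6.92, 0.0058, -0.0022, 0.003, -0.1]
[0.0, 0.0, 6.92, 0.0055, -0.0029, 0.003, -0.1]
[0.0, 0.0, 6.92, 0.0051, -0.0036, 0.003, -0.1]
[0.0, 0.0, 6.92, 0.0046, -0.0042, 0.003, -0.1]
[0.0, 0.0, 6.92, 0.0041, -0.0047, 0.003, -0.1]
[0.0, 0.0, 6.92, 0.0035, -0.0051, 0.003, -0.1]
[0.0, 0.0, 6.92, 0.0028, -0.0055, 0.003, -0.1]
[0.0, 0.0, 6.92, 0.0022, -0.0058, 0.003, -0.1]
[0.0, 0.0, 6.92, 0.0014, -0.006, 0.003, -0.1]
[0.0, 0.0, 6.92, 0.0007, -0.0062, 0.003, -0.1]
[0.0, 0.0, 6.92, -0.0, -0.0062, 0.003, -0.1]
[0.0, 0.0, 0.0, 0.0, 0.0, 0.0, -0.1]
```

View pics/w15z.png

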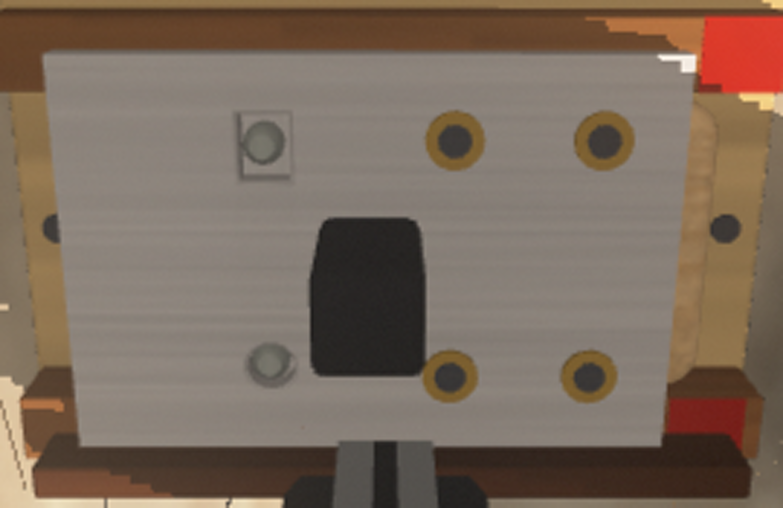

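Both pins are visible in slot (264,143) and round hole (270,365), plate flat and against the fence. Now to the peg.

>>> apply_moves(
  deltas=[
    [0, 0, 6.92, 0.006, -0.001, 0, -0.1],
    [0, 0, 6.92, 0.006, -0.0015, 0, -0.1],
    [0, 0, 6.92, 0.0058, -0.0022, 0, -0.1],
    [0, 0, 6.92, 0.0055, -0.0029, 0, -0.1],
    [0, 0, 6.92, 0.0051, -0.0036, 0, -0.1],
    [0, 0, 6.92, 0.0046, -0.0042, 0, -0.1],
    [0, 0, 6.92, 0.0041, -0.0047, 0, -0.1],
    [0, 0, 6.92, 0.0035, -0.0051, 0, -0.1],
  ],
)

```text
time: 22.33
tcp_pos: [0.4547, -0.1402, 0.1788]
tool_rot: [[-0.78, -0.625, 0.0], [-0.625, 0.78, -0.0], [-0.0, -0.0, -1.0]]
contact_force: [0.1, -0.1, 0.5]
width: 0.0384
```

>>> apply_moves(
  deltas=[
    [0, 0, 6.92, 0.0028, -0.0055, 0, -0.1],
    [0, 0, 6.92, 0.0022, -0.0058, 0, -0.1],
    [0, 0, 6.92, 0.0014, -0.006, 0, -0.1],
    [0, 0, 6.92, 0.0007, -0.0062, 0, -0.1],
    [0, 0, 6.92, 0, -0.0062, 0, -0.1],
    [0, 0, 0, 0, 0, 0.01, -0.1],
    [0, 0, 0, 0, 0, 0.01, -0.1],
    [0, 0, 0, 0, 0, 0.01, -0.1],
  ],
)

```text
time: 23.0
tcp_pos: [0.4604, -0.1701, 0.1474]
tool_rot: [[-0.997, -0.081, -0.0], [-0.081, 0.997, 0.0], [0.0, 0.0, -1.0]]
contact_force: [-1.2, -0.4, -1.0]
width: 0.039
```

>>> apply_moves(
  deltas=[
    [0, 0, 0, 0, 0, 0, -0.1],
    [0, 0, 0, 0, 0, 0, -0.1],
    [0, 0, 0, 0, 0, 0, -0.1],
    [0, 0, 0, 0, 0, 0, -0.1],
  ],
)

```text
time: 23.33
tcp_pos: [0.4612, -0.1701, 0.149]
tool_rot: [[-0.997, -0.079, 0.0], [-0.079, 0.997, -0.0], [-0.0, -0.0, -1.0]]
contact_force: [-0.1, -0.1, 0.0]
width: 0.0382
```

```bash
python3 look.py 16 wrist
```

```text
23.3333 [ 0.0475  0.1589 -0.5323  0.0002 -0.8791 -1.5398] [ 0.4612 -0.1701  0.149 ] -175.4943248498977 [-0.1411 -0.1176  0.0236] 0.03824769905995717
wrist template 0.92 [404.3 204.9] [ 0.4589 -0.081   0.    ]
wrist red_band 0.65 [421.6  54.8] [ 0.3594 -0.0992  0.0325]
wrist fence 0.85 [481.  195.8] [ 0.4395 -0.0447  0.0325]
wrist latch_peg 0.63 [286.4 237.8] [ 0.4626 -0.1687  0.0705]
```

View pics/wrist16.png

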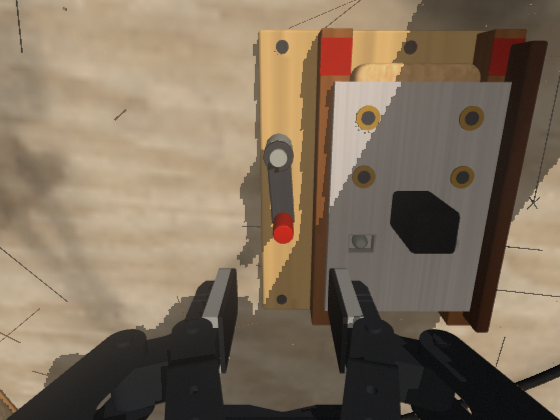

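>>> apply_moves(
  deltas=[
    [0, 0, 0, 0, 0, 0.025, -0.1],
    [0, 0, 0, 0, 0, 0.025, -0.1],
    [0, 0, 0, 0, 0, 0.018, -0.1],
    [0, 0, 0, 0, 0, 0, -0.2],
    [0, 0, 0, 0, 0, 0, -0.35],
    [0, 0, 0, 0, 0, 0, -0.5],
    [0, 0, 0, 0, 0, 0, -0.55],
    [0, 0, 0, 0, 0, 0, -0.55],
  ],
)

```text
time: 24.35
tcp_pos: [0.4617, -0.1703, 0.082]
tool_rot: [[-0.997, -0.078, 0.002], [-0.078, 0.997, -0.0], [-0.002, -0.0, -1.0]]
contact_force: [-0.5, -0.0, 0.3]
width: 0.0189
```

```bash
python3 look.py 17 wrist
```

```text
24.35 [ 0.0472  0.2515 -0.6081  0.0003 -0.7089 -1.5404] [ 0.4617 -0.1703  0.082 ] -175.54585764899687 [-0.4992 -0.0319  0.3332] 0.018878017394516305
wrist template 0.97 [448.3 245.6] [ 0.4623 -0.0758  0.    ]
wrist red_band 0.75 [476.9  41.3] [ 0.3596 -0.1004  0.0325]
wrist latch_peg 0.69 [281.5 298.6] [ 0.4609 -0.1716  0.0705]
```

View pics/wrist17.png

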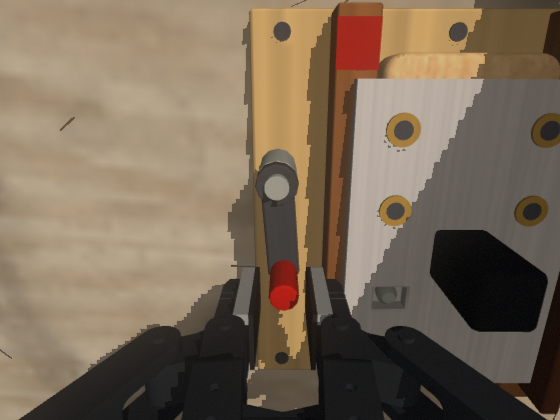

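>>> apply_moves(
  deltas=[
    [0, 0, -5.875, 0.0002, 0.0041, 0, -0.55],
    [0, 0, -5.875, 0.0002, 0.0041, 0, -0.55],
    [0, 0, -5.875, 0.0002, 0.0041, 0, -0.55],
    [0, 0, -5.875, 0.0002, 0.0041, 0, -0.55],
    [0, 0, -5.875, 0.0002, 0.0041, 0, -0.55],
    [0, 0, -5.875, 0.0002, 0.0041, 0, -0.55],
    [0, 0, -5.875, 0.0002, 0.0041, 0, -0.55],
    [0, 0, -5.875, 0.0002, 0.0041, 0, -0.55],
  ],
)

```text
time: 25.37
tcp_pos: [0.446, -0.142, 0.0808]
tool_rot: [[-0.619, -0.785, 0.0], [-0.785, 0.619, -0.0], [0.0, -0.0, -1.0]]
contact_force: [-0.3, -2.1, -0.5]
width: 0.0189
```

```bash
python3 look.py 18 wrist
```

```text
25.3667 [ 0.1142  0.2195 -0.6593  0.0004 -0.692  -0.7822] [ 0.446  -0.142   0.0808] -128.258659017351 [-0.2818 -2.0585 -0.5442] 0.01890364947738687
wrist red_band 0.57 [486.1 221.9] [ 0.3601 -0.1002  0.0325]
wrist latch_peg 0.97 [273.4 298.2] [ 0.448  -0.1474  0.0705]
```

View pics/wrist18.png

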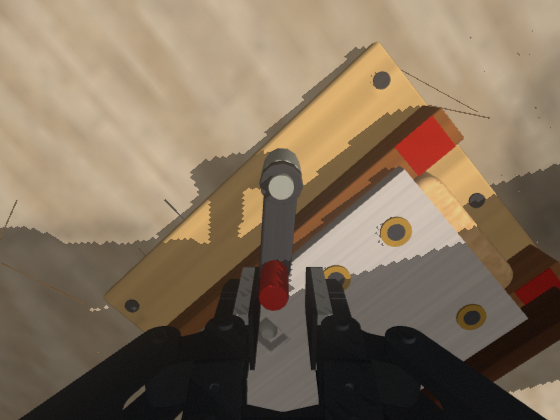

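Arm is following, forces tiny. Finish the arc.

>>> apply_moves(
  deltas=[
    [0, 0, -5.875, 0.0002, 0.0041, 0, -0.55],
    [0, 0, -5.875, 0.0002, 0.0041, 0, -0.55],
    [0, 0, -5.875, 0.0002, 0.0041, 0, -0.55],
    [0, 0, -5.875, 0.0002, 0.0041, 0, -0.55],
    [0, 0, -5.875, 0.0002, 0.0041, 0, -0.55],
    [0, 0, -5.875, 0.0002, 0.0041, 0, -0.55],
    [0, 0, -5.875, 0.0002, 0.0041, 0, -0.55],
    [0, 0, -4, 0.0001, 0.003, 0, -0.55],
  ],
)

```text
time: 26.38
tcp_pos: [0.4167, -0.1335, 0.0809]
tool_rot: [[0.118, -0.993, 0.001], [-0.993, -0.118, 0.0], [0.0, -0.001, -1.0]]
contact_force: [1.1, -0.1, -0.6]
width: 0.019
```

>>> apply_moves(
  deltas=[
    [0, 0, 0, 0, 0, 0, -0.55],
    [0, 0, 0, 0, 0, 0, -0.55],
    [0, 0, 0, 0, 0, 0, -0.55],
  ],
)

```text
time: 26.63
tcp_pos: [0.4164, -0.1336, 0.0807]
tool_rot: [[0.111, -0.994, -0.0], [-0.994, -0.111, -0.0], [0.0, 0.0, -1.0]]
contact_force: [0.2, 0.1, -0.5]
width: 0.0196
```

```bash
python3 look.py 19 wrist side; python3 - <<'E'
from h import *
i=cv2.imread('pics/side19.png')[190:290,260:420]
cv2.imwrite('pics/b19.png',cv2.resize(i,None,fx=5,fy=5,interpolation=2))
E
```

```text
26.6333 [ 0.1437  0.1734 -0.7238  0.0001 -0.6738 -0.0323] [ 0.4164 -0.1336  0.0807] -83.61016668563838 [ 0.1842  0.0736 -0.494 ] 0.0195595188008193
wrist template 0.88 [214.3 330.4] [ 0.4524 -0.0674  0.    ]
wrist jig 0.81 [250.2 296.4] [ 0.4324 -0.0937  0.    ]
wrist red_band 0.65 [382.1 332.4] [ 0.362  -0.1002  0.0325]
wrist latch_peg 0.68 [272.9 298.7] [ 0.4215 -0.1369  0.0705]
side template 0.74 [333.8 248.5] [ 0.4364 -0.1543  0.    ]
side jig 0.82 [339.4 266.9] [ 0.4371 -0.0805  0.    ]
side red_band 0.92 [377.1 245.4] [ 0.3578 -0.1038  0.0325]
side fence 0.67 [340.1 266.7] [ 0.4459 -0.0299  0.0325]
side pin_zero 0.66 [331.1 251.4] [ 0.4539 -0.0869  0.0325]
side latch_peg 0.57 [343.7 226.2] [ 0.4246 -0.1197  0.0705]
```

View pics/wrist19.png

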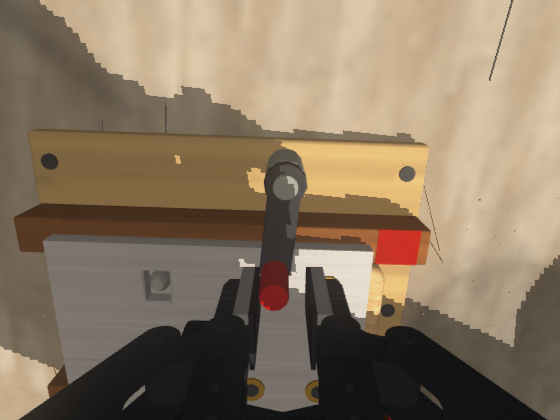

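View pics/b19.png

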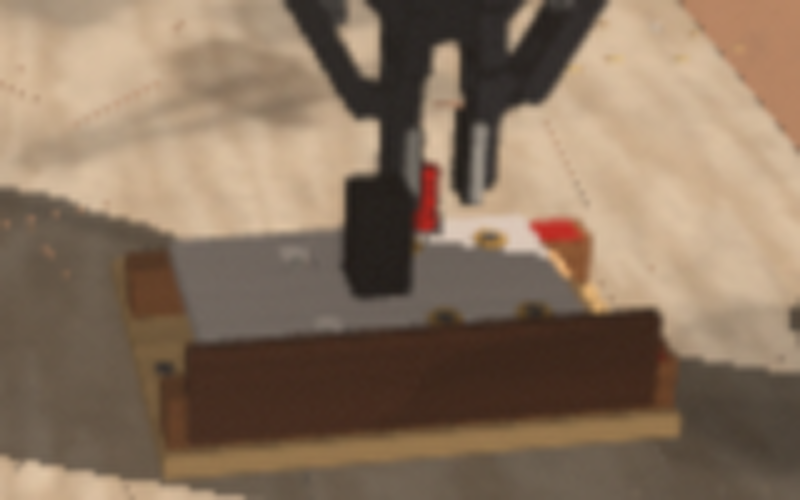

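>>> apply_moves(
  deltas=[
    [0, 0, -4, 0.0001, 0.0028, 0, -0.55],
    [0, 0, 0, 0, 0, 0, -0.55],
    [0, 0, 0, 0, 0, 0, -0.55],
    [0, 0, 0, 0, -0.001, 0, -0.4],
    [0, 0, 0, 0, 0, 0, -0.3],
    [0, 0, 0, 0, 0, 0, -0.3],
    [0, 0, 0, 0, 0, -0.025, -0.3],
    [0, 0, 0, 0, 0, -0.035, -0.3],
  ],
)

```text
time: 28.0
tcp_pos: [0.4122, -0.1338, 0.139]
tool_rot: [[0.182, -0.983, -0.007], [-0.983, -0.182, -0.0], [-0.001, 0.007, -1.0]]
contact_force: [2.2, -0.9, -0.2]
width: 0.0297
```

>>> apply_moves(
  deltas=[
    [0, 0, 0, 0, 0, -0.035, -0.3],
    [0, 0, 0, 0, 0, -0.035, -0.3],
    [0, 0, 0, 0, 0, 0, -0.3],
    [0, 0, 0, 0, 0, 0, -0.3],
    [0, 0, 0, 0, 0, 0, -0.3],
    [0, 0, 0, 0, 0, 0, -0.3],
  ],
)

```text
time: 28.5
tcp_pos: [0.4136, -0.1337, 0.2097]
tool_rot: [[0.183, -0.983, -0.002], [-0.983, -0.183, 0.0], [-0.0, 0.002, -1.0]]
contact_force: [-0.2, 0.3, -0.3]
width: 0.03
```

```bash
python3 look.py 20 wrist side scene; python3 - <<'E'
from h import *
i=cv2.imread('pics/side20.png')[190:290,260:420]
cv2.imwrite('pics/b20.png',cv2.resize(i,None,fx=5,fy=5,interpolation=2))
i=cv2.imread('pics/scene20.png')[150:370,190:400]
cv2.imwrite('pics/s20.png',cv2.resize(i,None,fx=2.7,fy=2.7,interpolation=2))
E
```

```text
28.5 [ 0.144  -0.0071 -0.5572 -0.0004 -1.0228  0.0402] [ 0.4136 -0.1337  0.2097] -79.46027579366121 [-0.2359  0.2813 -0.2627] 0.030002005180913463
wrist template 0.82 [232.3 230.9] [ 0.4517 -0.0791 -0.    ]
wrist red_band 0.56 [338.9 241.2] [ 0.3598 -0.0998  0.0325]
wrist fence 0.66 [232.9 284. ] [ 0.4419 -0.0431  0.0325]
wrist latch_peg 0.88 [274.1 202.8] [ 0.4208 -0.135   0.0705]
side template 0.77 [336.8 248.2] [ 0.4298 -0.1551  0.    ]
side red_band 0.79 [378.6 248. ] [ 0.3575 -0.0931  0.0325]
side fence 0.8 [346.6 262.2] [ 0.431  -0.0447  0.0325]
side pin_zero 0.79 [326.1 248.5] [ 0.462  -0.0991  0.0325]
side latch_peg 0.69 [344.2 227.2] [ 0.4244 -0.1152  0.0705]
scene template 0.7 [255.8 292.5] [ 0.4663 -0.0913  0.    ]
scene red_band 0.91 [285.  323.4] [ 0.3634 -0.0979  0.0325]
scene fence 0.69 [242.4 307.6] [ 0.4357 -0.0444  0.0325]
```

View pics/wrist20.png

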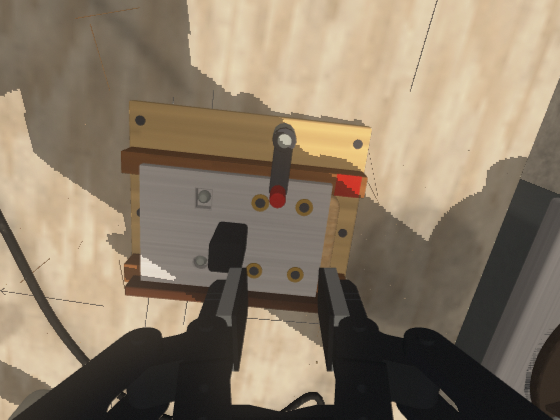

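View pics/b20.png

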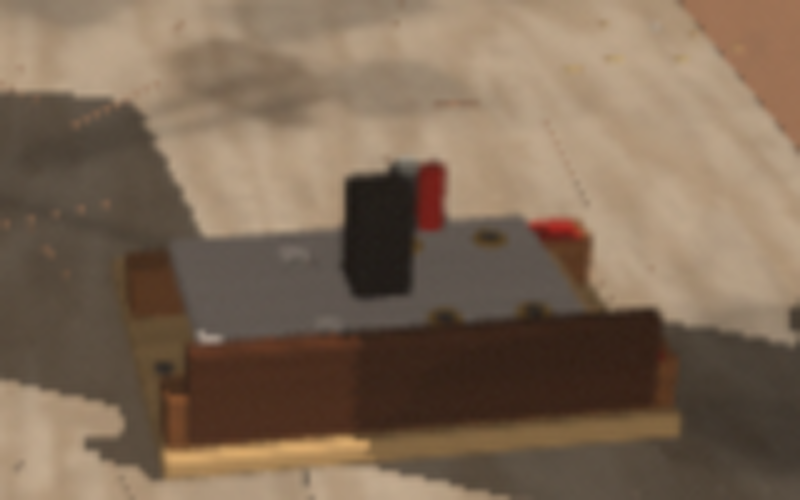

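View pics/s20.png

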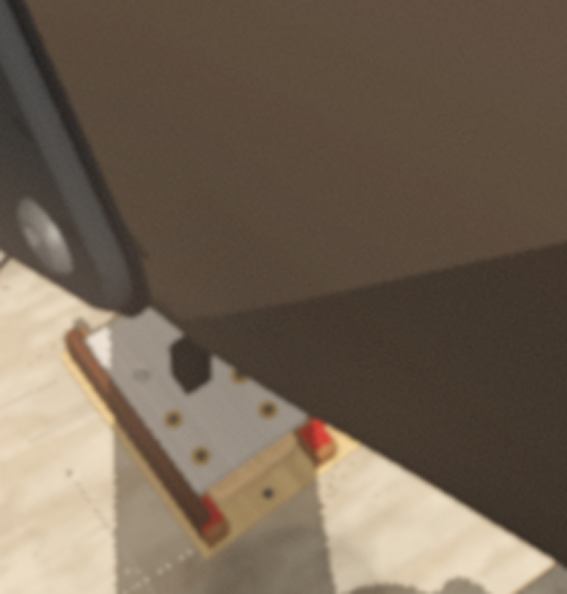

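```bash
python3 - <<'E'
from h import *
np.set_printoptions(precision=4,suppress=True)
s=sense();p=get_image('wrist');save(p,'wrist21.png');print(s['time'],s['tcp_pos'])
cv2.imwrite('pics/w21z.png',cv2.cvtColor(cv2.resize(p['frame'][110:220,230:340],None,fx=5,fy=5,interpolation=2),cv2.COLOR_RGB2BGR))
pv=np.array([.4208,-.1736]);j=np.radians(4.4)
for deg in (80,85,90,95):
    a=j+np.radians(deg); d=np.array([np.cos(a),np.sin(a)]); n=np.array([-d[1],d[0]])
    out=[]
    for r in (.012,.032):
        for sgn in (1,-1):
            uv=proj(p,[*(pv+r*d+sgn*.007*n),.0485],s); out.append((uv-[230,110])*5)
    out.append((proj(p,[*(pv+.04*d),.0705],s)-[230,110])*5)
    print(deg,np.round(np.array(out)).tolist())
E
```

```text
29.55 [ 0.4145 -0.1337  0.2108]
80 [[301.0, 263.0], [210.0, 237.0], [263.0, 387.0], [175.0, 362.0], [200.0, 466.0]]
85 [[308.0, 261.0], [216.0, 243.0], [282.0, 388.0], [192.0, 370.0], [224.0, 472.0]]
90 [[316.0, 258.0], [223.0, 248.0], [301.0, 387.0], [209.0, 377.0], [248.0, 475.0]]
95 [[323.0, 254.0], [229.0, 252.0], [319.0, 384.0], [227.0, 382.0], [273.0, 477.0]]
```

View pics/w21z.png

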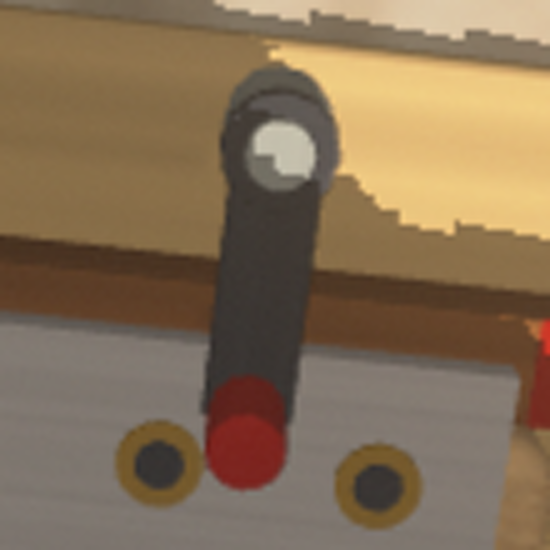

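```bash
python3 -c "
from station import *
print(close_job())"
```

```text
the job is handed in; nothing more can be done
None
```

I placed the template on the jig, slid it along the fence onto both pins, swung the hold-down across its edge and handed the job in at about 29.6 s. I have no verdict back.

- **Placing:** I set the template down against the fence at the jig's 3° ride angle. It was square to within about 0.1°. Its near edge was on the red band, about 2–3 mm past the band's middle.
- **Sliding:** I pushed with the jaws open just wider than the grip block, so the plate could drop by itself. The highest force I read while sliding was about 7 N. The highest overall was about 14 N, while feeling for the fence. Both are under the 25 N limit.
- **Seating:** The last wrist and side pictures show both pins inside their holes and the plate level against the fence.
- **Hold-down:** The arm edges in the last wrist picture match about 90° in the jig's frame, across the template's edge. An estimate from the peg position alone gave about 86°.
- **Other checks:** The gripper was clear at z = 0.21 m when I handed in. I kept away from the wax tin and screw jar but did not check them again at the end.
- **Disagreement:** The camera put the fence about 2.4 mm from where the template actually touched it, so I went by the contact force.

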